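# Rack a gel cassette between its neighbours

## Task

Take the gel cassette that lies flat on the low levelling stand, set it down on the sloping rest with its grey head end uppermost and let go, then pick it up afresh from there and lower it upright, grey head up, into the one empty slot of the white rack, holding it until its foot stands on the slot floor (do not drop it in), and let go. Do not disturb the cassettes already in the rack.

Things in the scene. Friction and masses are not known exactly. Their poses are not given: they have to be found in the camera images.
- cassette: The gel cassette: flat rigid white plate 120 x 60 x 6 mm (about 0.11 kg) with a green window and a heavier 20 mm dark grey steel bar as its head end, so its centre of mass lies 12 mm from the centre towards the head. Origin at its centre; x along the 120 mm length towards the grey head, y along the 60 mm width, z normal to the plate. It starts flat on the levelling stand, underside 40 mm above the bench, its long edges overhanging.
- cassette_head (a point): Middle of the cassette's head end edge (grey bar), 60 mm from its centre along its +x.
- cassette_foot (a point): Middle of the cassette's foot end edge, 60 mm from its centre along its -x.
- level_stand: Levelling stand, fixed: grey pedestal 100 (x) x 36 (y) mm with its top 40 mm above the bench, on an aluminium foot plate 130 x 90 x 8 mm (brass screw heads to 12 mm height). Origin on the bench under its centre.
- lean_rest: Sloping rest, fixed: a steel face 36 mm wide (y) and 105 mm long, inclined 45 degrees and rising towards its +x, with a toe lip standing 12 mm proud of the face at its lower end, on an aluminium foot plate 130 x 84 x 8 mm. Origin on the bench under the foot plate's centre. A cassette laid on it, head up, overhangs the face 12 mm along each long edge; the friction of the face may hold it short of the toe if it is let go there.
- rest_seat (a point): On the sloping rest: where the centre of a cassette lies when its underside is on the face and its foot against the toe, 74.5 mm above the bench. Its axes are those of the rest body (not inclined): the seated cassette's length axis then points along (x + z), its outward normal along (z - x).
- rack: White rack, fixed: base 150 (x) x 100 (y) x 10 mm with six slots in a row along its x at 20 mm pitch, between end cheeks 75 mm high. Origin on the bench under its centre. Five slots hold cassettes like the one to be racked, upright, tops 130 mm above the bench; one of the four inner slots is empty.
- open_slot: The empty slot of the rack, always between two filled ones. Origin at the centre of the slot's floor, 10 mm above the bench. x along the row (across the slot), y along the slot (64 mm clear between its end walls, outer faces at +-36 mm), z up. At each end (20 to 32 mm from the middle) two ribs guide the plate's edges up to 55 mm above the floor; between the ends the slot is open.
- slot_mouth (a point): 55 mm above the empty slot's floor centre, at the rib tops; axes as open_slot. The gap between ribs is 8.4 mm (1.2 mm play each side of a plate), ribs 4.4 mm thick, no lead-in. The ribs of this slot are on a stiff adjuster (15 N to shift), left up to 2.6 mm to either side of this point along x: the gap's true middle is not in the measured pose and must be felt or seen.
- neighbour_b: A cassette already standing in the rack, 60 mm wide (y), 6 mm thick (x), 120 mm tall (z), loose in its slot; origin at its centre.
- neighbour_c: A cassette already standing in the rack, 60 mm wide (y), 6 mm thick (x), 120 mm tall (z), loose in its slot; origin at its centre.
- neighbour_d: A cassette already standing in the rack, 60 mm wide (y), 6 mm thick (x), 120 mm tall (z), loose in its slot; origin at its centre.
- neighbour_e: A cassette already standing in the rack, 60 mm wide (y), 6 mm thick (x), 120 mm tall (z), loose in its slot; origin at its centre.
- neighbour_f: A cassette already standing in the rack, 60 mm wide (y), 6 mm thick (x), 120 mm tall (z), loose in its slot; origin at its centre.
There are look-alikes about, which are no part of the job. Leave any pink or red look-alike of the lean_rest alone.

How it is judged:
On the way, in this order (a step that is already met when the one before it is completed fails the run):
1. the cassette leans on the sloping rest, head up, let go and still (distance between cassette and rest_seat below 0.02 m and angle between cassette's own x axis and vertical between 0.65 and 0.92 rad and contact force between cassette and lean_rest above 0.2 N and contact force between the fingers and cassette below 0.05 N and linear speed of cassette below 0.02 m/s), for 0.3 s.
2. the cassette's foot is on the floor of the empty slot, head up, while still held (z of cassette_foot in the frame of open_slot below 0.005 m and x of cassette_foot in the frame of open_slot between -0.006 and 0.006 m and y of cassette_foot in the frame of open_slot between -0.008 and 0.008 m and angle between cassette's own x axis and vertical below 0.1 rad and angle between the z axis of cassette and the x axis of open_slot, either way round below 0.12 rad and contact force between the fingers and cassette above 1 N), for 0.1 s.
At the end, for the whole second after the job is handed in: The cassette stands upright in the empty slot (within 0.1 rad of vertical, grey head up), its foot within 5 mm of the slot floor and within 6 mm of its origin across and 8 mm along the slot, square to it within 0.12 rad, let go and at rest (z of cassette_foot in the frame of open_slot below 0.005 m and x of cassette_foot in the frame of open_slot between -0.006 and 0.006 m and y of cassette_foot in the frame of open_slot between -0.008 and 0.008 m and angle between cassette's own x axis and vertical below 0.1 rad and angle between the z axis of cassette and the x axis of open_slot, either way round below 0.12 rad and contact force between the fingers and cassette below 0.05 N and linear speed of cassette below 0.02 m/s); the robot touches nothing.
It fails at once if a cassette already in the rack is shifted by more than 8 mm (distance of any of neighbour_b, neighbour_c, neighbour_d, neighbour_e, neighbour_f from where it was at the start of the episode above 0.008 m).
It also fails if it takes over 64 s, if anything falls off the work surface, if the arm or the gripper's body presses on something with over 40 N, if the wrist force passes 120 N, or if a joint passes its speed limit or range.

## Robot

A 7-joint arm with a two-finger parallel gripper is mounted at the origin on the work surface. World frame = base frame: x ahead of the robot, y to its left, z up, the work surface at z = 0. Lengths are in m, angles in rad, forces in N, time in s.
With the tool pointing down it reaches from about 0.4 to 0.9 m from the base axis. Payload 5.5 kg.
Tool frame: the origin (TCP) lies at the very end of the fingers, on their centre line; the grasp point (between the pads) lies 19 mm behind it; z points along the fingers, x is the direction in which the jaws open and shut, and the axes are right-handed (so a half turn about z gives the same grasp; the last joint's range is limited). The gripper opens to 85 mm and grips with 20 to 120 N. Pads are 22 mm wide; open, the fingers measure 114 mm over their backs; the gripper's body (76 mm by 85 mm) begins 54 mm behind the grasp point. The pads swing forward as they close: fully open they stand 13 mm farther back than shut.
Start: joints at [-0.999, 0.501, -0.427, 1.55, 0.221, 1.138, -0.21], TCP at [0.198, 0.619, 0.231] pointing down, gripper open.
Joint ranges: [-2.88, 2.88], [-0.31, 2.03], [-1.54, 1.56], [0.2, 2.42], [-1.41, 4.55], [0.19, 2.02], [-2.57, 2.57]. Speed limits (rad/s): [2.57, 2.57, 3.14, 3.14, 3.14, 3.14, 3.14].

## Interface

Orientations are given as [roll, pitch, yaw] about the fixed x, y, z axes, in that order (R = Rz(yaw) Ry(pitch) Rx(roll)).
In Python, from plant import read_state, optics, job_done gives the robot as it stands.
- The arm moves only by the tool send_rows, never from a script. Its arguments are lists of equal length, an entry for each row: "dp": the shift along the tool's x, y, z in mm, a list of three; "roll": the turn about the tool's z in rad; "grip": the opening, from 0 (shut) to 1 (fully open). In form: {"dp": [[x, y, z], ...], "roll": [roll, ...], "grip": [grip, ...]}. A call has 1 to 5 rows; each row is the pose to reach, as a shift and turn from the pose commanded when the call began, along the tool's axes at that moment; what a row does not reach only later rows make up. A row lasts 1/12 s, in which the tool goes at most 41.7 mm and 7.16 degrees, less where a joint would pass 70% of its speed; a pose out of reach is approached as far as the arm can. A call with a gripper value outside its range is refused whole. The fingers move at their own pace and stop on an object; "grip_force" is the grip in N (left out, the last holds). Time passes only in rows, so rows that repeat a pose let the fingers close. It gives the time, the measured TCP pose, the force and the opening at its end, in the units of the state.
- read_state(): the state, without advancing time (a new reading comes with each control period).
- optics.camera(name): name is "scene" or "side" or "wrist"; returns the picture (384x512x3 uint8, red, green, blue); there is no depth.
- optics.get_calibration(name): a dict with "fovy" (degrees; the focal length in pixels is half the picture's height over the tangent of half this angle, whatever the lens; pixels are square), "cx", "cy" (the principal point, pixels), "extrinsics" (4x4, takes a point from world to camera coordinates); the wrist camera has in their place "T_tool_cam" (4x4, takes a point from camera to tool coordinates, whose origin is the TCP and whose axes are the tool frame's). Camera axes: x right, y down, z forward; pixel columns grow to the right and rows downward; lengths in m; the calibration is good to about 2 mm. The wrist camera is an equidistant fisheye: a pixel r from the principal point sees the ray r / f radians off the axis. A picture is of the moment at which its call begins: read the wrist's pose just before it. get_calibration takes no time and is no camera call.
- job_done(): hands the job in, once; it reports no verdict.
The state is a dict: "time_s": time; "qpos": joint angles; "joint_vel": joint speeds; "effort": joint torques, N m; "tool_pos": TCP position; "eef_rot": TCP orientation; "ft_force": force on the tool from outside, world axes, zero at the start; "torque": the same for the moment, N m; "finger_gap": opening from 0.0 (shut) to 1.0 (fully open).
Only numpy, scipy, OpenCV 4.12 (cv2) and the standard library are available. Lean on these libraries where they do the work, as an engineer would, in place of code of your own. Each camera call takes 0.05 s, during which the arm holds its last target. There are 200 camera calls.

## Working session

There is one attempt and no reset: what is moved stays moved. The work goes in short steps, Python scripts to look and compute and a tool call to move; the robot and the scene stay as the last step left them, time stands still between calls to the robot, and variables do not carry over. Pictures are saved under pics/ and viewed, about 8 in all and at most 12, crops included, and the job is handed in when it is done.

Besides the shell and the picture viewer there is one more tool, called after "Emit:" as name(argument=value, ...) on one line, values as JSON. send_rows: Moves the arm, as the interface text tells. Its arguments: {"type":"object","properties":{"dp":{"type":"array","items":{"type":"array","items":{"type":"number"}}},"roll":{"type":"array","items":{"type":"number"}},"grip":{"type":"array","items":{"type":"number"}},"grip_force":{"type":"number"}},"required":["dp","roll","grip"]}

```bash
mkdir -p pics; ls; python3 - <<'E'
from plant import read_state, optics
import cv2,numpy as np
s=read_state(); print(s)
for n in("scene","side","wrist"):
    im=optics.camera(n); cv2.imwrite(f"pics/{n}0.png",im[:,:,::-1]); c=optics.get_calibration(n); print(n,c)
a=cv2.imread("pics/scene0.png");b=cv2.imread("pics/side0.png")
cv2.imwrite("pics/both0.png",cv2.resize(np.vstack([a,b]),None,fx=1,fy=1)[:,:])
E
```

```text
pics
{'time_s': 0.0, 'qpos': array([-0.99880545,  0.50182816, -0.42679216,  1.55145787,  0.22080157,
        1.13828268, -0.21028876]), 'joint_vel': array([-0.00099398, -0.00104955, -0.00151067,  0.00145125, -0.00109842,
       -0.0011468 , -0.00096177]), 'effort': array([ 6.04513593e-05, -5.69521952e+01, -5.81578061e+00, -2.80921251e+01,
        1.06929947e-02,  1.22753129e-02, -2.66748810e-07]), 'tool_pos': array([0.19737109, 0.61858552, 0.23026849]), 'eef_rot': array([-3.14152986e+00,  1.91845345e-03,  1.26207466e+00]), 'ft_force': array([ 0.87997402, -0.08716971, -0.42916286]), 'torque': array([-0.0089778 ,  0.00124476, -0.00994524]), 'finger_gap': 1.0008546233487725}
scene {'fovy': 52.936973838055444, 'cx': 250.68005130711998, 'cy': 193.6753886722868, 'extrinsics': array([[ 0.16019059,  0.98707683,  0.00427762, -0.08352221],
       [ 0.69114703, -0.10906868, -0.71443671, -0.24841323],
       [-0.70473737,  0.1174025 , -0.699687  ,  1.29843052],
       [ 0.        ,  0.        ,  0.        ,  1.        ]])}
side {'fovy': 45.94265365723066, 'cx': 261.48593282858917, 'cy': 191.9368213846244, 'extrinsics': array([[ 0.70732945, -0.70676177,  0.01314742, -0.30566041],
       [-0.39051352, -0.40619528, -0.82613836,  0.22140582],
       [ 0.58922343,  0.57921774, -0.56331391,  0.8421152 ],
       [ 0.        ,  0.        ,  0.        ,  1.        ]])}
wrist {'fovy': 65.70646984690485, 'cx': 254.13031670159702, 'cy': 184.3980576047914, 'T_tool_cam': array([[ 9.99999650e-01,  1.55838198e-04,  8.21497696e-04,
        -9.28729815e-04],
       [-3.94154492e-04,  9.54327015e-01,  2.98763774e-01,
        -7.55910849e-02],
       [-7.37418636e-04, -2.98763993e-01,  9.54326743e-01,
        -1.42364718e-01],
       [ 0.00000000e+00,  0.00000000e+00,  0.00000000e+00,
         1.00000000e+00]])}
```

View pics/scene0.png

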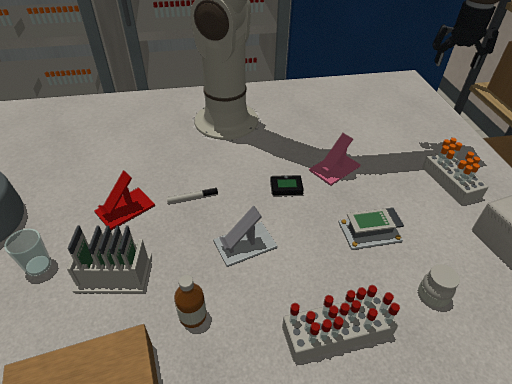

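View pics/side0.png

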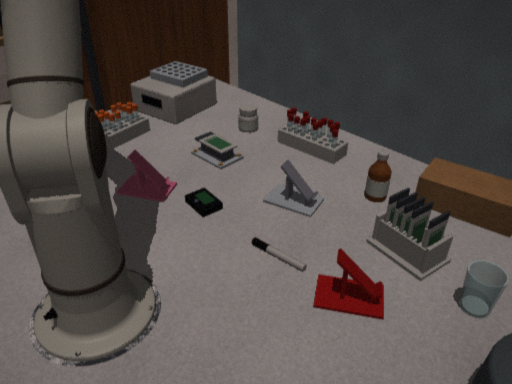

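Scene view: three rests – red (125,200), pink (337,160), grey steel (246,235); the grey one fits the description. The stand with the cassette is at (370,228) with the dark head to the right, and the rack is at (112,255). Next come enlarged crops to confirm this and measure.

```bash
python3 - <<'E'
import cv2,numpy as np
a=cv2.imread("pics/scene0.png");b=cv2.imread("pics/side0.png")
def crop(im,u,v,w=66,h=75,f=4):
    c=cv2.resize(im[v:v+h,u:u+w],None,fx=f,fy=f,interpolation=cv2.INTER_CUBIC)
    for k in range(0,w,10):
        cv2.line(c,(k*f,0),(k*f,5),(0,0,255),1); cv2.putText(c,str(u+k),(k*f,14),0,.33,(0,0,255),1)
    for k in range(0,h,10):
        cv2.line(c,(0,k*f),(5,k*f),(0,0,255),1); cv2.putText(c,str(v+k),(6,k*f+4),0,.33,(0,0,255),1)
    return c
r1=np.hstack([crop(a,338,195),crop(a,212,200),crop(a,66,220,88,75,3*1) if 0 else crop(a,66,220,66)])
r2=np.hstack([crop(b,186,120),crop(b,262,150),crop(b,372,185)])
cv2.imwrite("pics/crops.png",np.vstack([r1,r2]))
E
```

```text
(no output)
```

View pics/crops.png

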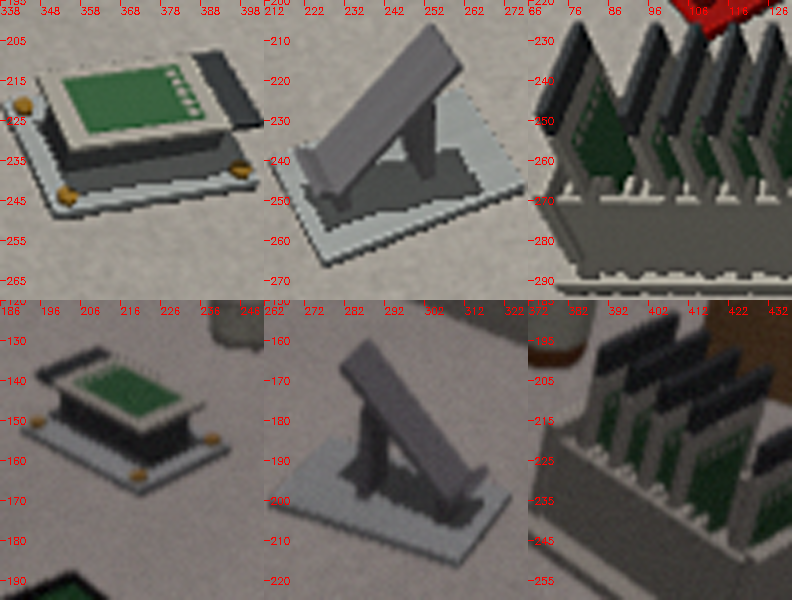

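Confirmed: the grey rest rises to the right in the scene view. The empty slot is second from the scene-left end, because the tops at u≈79, 98, 108, 118, 128 leave a double gap. Next, a fit of the poses.

```bash
cat > h.py <<'E'
import numpy as np
from scipy.optimize import least_squares
from plant import read_state, optics
import cv2
C={n:optics.get_calibration(n) for n in("scene","side","wrist")}
def proj(n,P):
    c=C[n];f=192/np.tan(np.radians(c["fovy"])/2);E=c["extrinsics"]
    q=np.asarray(P)@E[:3,:3].T+E[:3,3]
    return np.c_[c["cx"]+f*q[:,0]/q[:,2],c["cy"]+f*q[:,1]/q[:,2]]
def pl(p,Q):
    Q=np.asarray(Q,float);c,s=np.cos(p[2]),np.sin(p[2])
    return np.c_[p[0]+c*Q[:,0]-s*Q[:,1],p[1]+s*Q[:,0]+c*Q[:,1],Q[:,2]]
E
cat > fit.py <<'E'
from h import *
def fit(name,Q,obs,p0):
    fn=lambda p:np.concatenate([(proj(n,pl(p,Q(p)[i]))-o).ravel() for i,(n,o) in enumerate(obs)])
    r=least_squares(fn,p0,loss="soft_l1");print(name,np.round(r.x,4),"rms",np.sqrt(np.mean(fn(r.x)**2)).round(2));return r.x
c=np.array([[60,30,46],[60,-30,46],[-60,-30,46],[-60,30,46]])/1e3
fit("cass",lambda p:[c,c],[("scene",np.array([[392.2,207.5],[403.5,227],[356,232.5],[348,212.5]])),
 ("side",np.array([[195,138.7],[211,131.7],[237.2,146.3],[226,155]]))],[.5,.2,1.6])
def Q(p):
    b=np.array([[65,-42,8],[-65,-42,8],[-65,42,8],[65,42,8]])/1e3
    t=np.array([[p[3]+.0021+.0318,.018,.1042],[p[3]+.0021+.0318,-.018,.1042]])
    q=np.vstack([b,t]);return [q,q]
fit("rest",Q,[("scene",np.array([[277,246],[228,264.5],[213,240],[259.7,222],[254,206.2],[261.5,216.5]])),
 ("side",np.array([[263,200.7],[310.5,215.7],[324,198],[279.7,184],[281.5,165.5],[288,160]])[[3,2,1,0,4,5]])],[.5,0,1.7,0])
k=np.array([0,2,3,4,5]);X=-.05+.02*k
A=np.c_[X,0*X+.03,0*X+.13];B=A*[1,-1,1]
a1=np.vstack([A,B]); kk=[4,3,2,1,0]
a2=np.vstack([A[kk],B[kk][:4]])
fit("rack",lambda p:[a1,a2],[("scene",np.array([[79.5,225.5],[97.8,225.5],[107.8,226],[117.8,226],[127.8,226],[70.3,252.5],[91,252.5],[102,251],[112.8,251],[122.8,251]])),
 ("side",np.array([[389.5,197],[397,201.8],[404.5,206.3],[412.5,210.8],[428.8,222],[408.8,188.8],[416.3,193.8],[424.5,197.5],[433,202.5]]))],[.5,-.3,1.6])
E
python3 fit.py
```

```text
cass [0.5423 0.2949 1.5856] rms 1.63
rest [ 0.5317 -0.0166  1.8523 -0.0026] rms 1.13
rack [ 0.5694 -0.3138  1.4221] rms 1.87
```

```bash
cat >> h.py <<'E'
def pose():
    s=read_state();return np.r_[s["tool_pos"],s["eef_rot"][2]]
def plan(targets,start=None,step=.038,dyaw=.115,five=True):
    """print send_rows calls (dp,roll) from start through targets [x,y,z,yaw]"""
    p=pose() if start is None else np.asarray(start,float);rows=[]
    for t in targets:
        t=np.asarray(t,float);n=max(1,int(np.ceil(max(np.linalg.norm(t[:3]-p[:3])/step,abs(t[3]-p[3])/dyaw))))
        rows+=[p+(t-p)*k/n for k in range(1,n+1)];p=t
    p=pose() if start is None else np.asarray(start,float)
    for i in range(0,len(rows),5):
        dp=[];ro=[];c,s=np.cos(p[3]),np.sin(p[3])
        for r in rows[i:i+5]:
            d=(r[:3]-p[:3])*1e3
            dp.append([round(float(v)) for v in(c*d[0]+s*d[1],s*d[0]-c*d[1],-d[2])]);ro.append(round(p[3]-r[3],3))
        print(dp,[float(x) for x in ro]);
        d=dp[-1];p=np.r_[p[:3]+np.array([c*d[0]+s*d[1],s*d[0]-c*d[1],-d[2]])/1e3,p[3]-ro[-1]]
    print("end",np.round(p,4))
def st():
    s=read_state();print("t%.2f"%s["time_s"],np.round(s["tool_pos"]*1e3,1),np.round(s["eef_rot"],4),"F",np.round(s["ft_force"],2),"M",np.round(s["torque"],3),"gap %.3f"%s["finger_gap"])
def wproj(P,s=None):
    s=s or read_state()
    from scipy.spatial.transform import Rotation as R
    Rt=R.from_euler("xyz",s["eef_rot"]).as_matrix();T=C["wrist"]["T_tool_cam"]
    q=(np.asarray(P)-s["tool_pos"])@Rt;q=(q-T[:3,3])@T[:3,:3]
    f=192/np.tan(np.radians(C["wrist"]["fovy"])/2);r=np.hypot(q[:,0],q[:,1]);th=np.arctan2(r,q[:,2])
    return np.c_[C["wrist"]["cx"]+f*th*q[:,0]/r,C["wrist"]["cy"]+f*th*q[:,1]/r]
E
python3 -c "
from h import *
plan([[.542,.30,.17,.015]])"
```

```text
[[-15, 33, 5], [-31, 65, 9], [-46, 98, 14], [-61, 131, 19], [-77, 164, 23]] [0.096, 0.192, 0.288, 0.384, 0.48]
[[2, 35, 5], [3, 71, 10], [5, 108, 14], [6, 144, 19], [8, 180, 24]] [0.096, 0.191, 0.287, 0.383, 0.479]
[[18, 31, 4], [36, 62, 9], [54, 94, 13]] [0.096, 0.192, 0.288]
end [0.5424 0.2998 0.1705 0.015 ]
```

Emit:
send_rows(dp=[[-15, 33, 5], [-31, 65, 9], [-46, 98, 14], [-61, 131, 19], [-77, 164, 23]], roll=[0.096, 0.192, 0.288, 0.384, 0.48], grip=[1, 1, 1, 1, 1])

```text
time_s: 0.57
tool_pos: [0.3313, 0.4946, 0.2077]
eef_rot: [3.142, 0.001, 0.778]
ft_force: [0.2, 0.6, 0.1]
finger_gap: 0.995
```

Emit:
send_rows(dp=[[2, 35, 5], [3, 71, 10], [5, 108, 14], [6, 144, 19], [8, 180, 24]], roll=[0.096, 0.191, 0.287, 0.383, 0.479], grip=[1, 1, 1, 1, 1])

```text
time_s: 0.98
tool_pos: [0.4638, 0.3724, 0.184]
eef_rot: [3.141, 0.0, 0.298]
ft_force: [1.5, 0.2, 0.9]
finger_gap: 1.002
```

Emit:
send_rows(dp=[[18, 31, 4], [36, 62, 9], [54, 94, 13], [54, 94, 13], [54, 94, 13]], roll=[0.096, 0.192, 0.288, 0.288, 0.288], grip=[1, 1, 1, 1, 1])

```text
time_s: 1.4
tool_pos: [0.5444, 0.2968, 0.1705]
eef_rot: [3.14, 0.0, 0.009]
ft_force: [-0.8, 0.3, 0.1]
finger_gap: 1.001
```

```bash
cat > look.py <<'E'
from h import *
import sys
st();im=optics.camera("wrist");cv2.imwrite(f"pics/{sys.argv[1]}.png",cv2.resize(im[:,:,::-1],(800,600),interpolation=cv2.INTER_CUBIC))
E
python3 look.py w1
```

```text
t1.40 [544.4 296.8 170.5] [3.1395e+00 3.0000e-04 9.2000e-03] F [-0.76  0.29  0.09] M [ 0.018 -0.001  0.039] gap 1.001
```

View pics/w1.png

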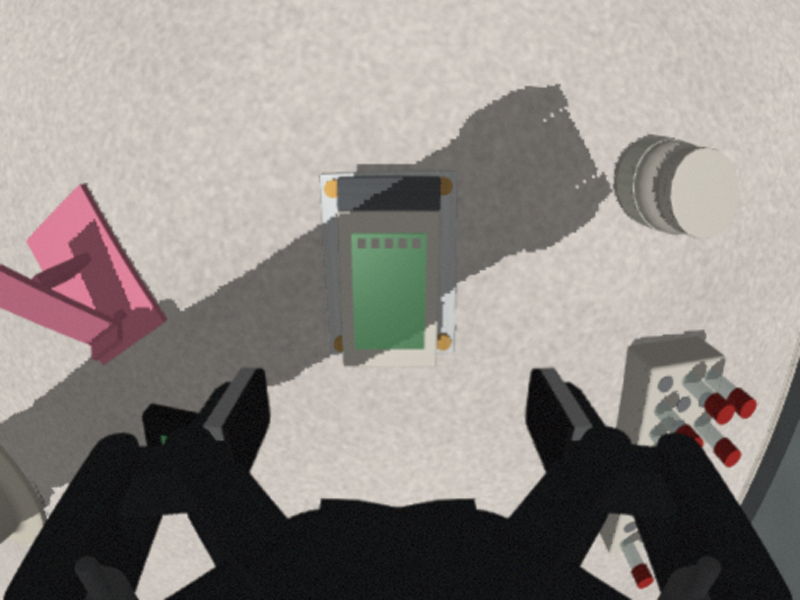

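The wrist view shows the cassette with its head at the top: corners (337,178), (441,178), (436,366), (343,366).

```bash
python3 - <<'E'
from h import *
c=np.array([[60,30,46],[60,-30,46],[-60,-30,46],[-60,30,46]])/1e3
o=np.array([[337,178],[441,178],[436,366],[343,366]])/1.5625
s=read_state()
f=lambda p:(wproj(pl(p,c),s)-o).ravel()
r=least_squares(f,[.54,.3,1.58]);print(r.x,f(r.x).round(1))
plan([[r.x[0],r.x[1],.10,r.x[2]-np.pi/2]])
E
```

```text
[0.53829658 0.29771379 1.58268025] [-0.2 -0.5  0.2 -0.6  0.   0.8  0.   0.6]
[[-2, 1, 35], [-4, 2, 71]] [0.001, 0.001]
end [0.5387 0.2973 0.0997 0.0124]
```

Emit:
send_rows(dp=[[-6, -9, 20], [-6, -9, 58], [-6, -9, 95], [-6, -9, 130], [-6, -9, 150]], roll=[-0.003, -0.003, -0.003, -0.003, -0.003], grip=[1, 1, 1, 1, 1])

```text
time_s: 1.87
tool_pos: [0.5323, 0.3103, 0.0175]
eef_rot: [3.141, 0.005, 0.022]
ft_force: [-1.1, -0.6, -0.7]
finger_gap: 0.997
```

Emit:
send_rows(dp=[[0, 0, 0], [0, 0, 0], [0, 0, 0], [0, 0, 0], [0, 0, 0]], roll=[0, 0, 0, 0, 0], grip=[0.5, 0.5, 0.5, 0.5, 0.5], grip_force=20)

```text
time_s: 2.28
tool_pos: [0.5375, 0.3104, 0.0234]
eef_rot: [-3.14, -0.003, 0.018]
ft_force: [-0.1, -0.3, -0.6]
finger_gap: 0.696
```

```bash
python3 -c "
from h import *
st()"
```

```text
t2.28 [537.5 310.4  23.4] [-3.1396e+00 -2.9000e-03  1.8500e-02] F [-0.12 -0.31 -0.62] M [ 0.022  0.033 -0.058] gap 0.696
```

Emit:
send_rows(dp=[[0, 0, -10], [0, 0, -40], [0, 0, -78], [0, 0, -115], [0, 0, -150]], roll=[0, 0, 0, 0, 0], grip=[0.5, 0.5, 0.5, 0.5, 0.5])

```text
time_s: 2.7
tool_pos: [0.5366, 0.3094, 0.1749]
eef_rot: [-3.14, -0.002, 0.018]
ft_force: [0.9, 1.4, -0.5]
finger_gap: 0.697
```

Emit:
send_rows(dp=[[0, 0, 0], [0, 0, 0]], roll=[0, 0], grip=[0.5, 0.5])

```text
time_s: 2.87
tool_pos: [0.5385, 0.3105, 0.176]
eef_rot: [-3.137, -0.007, 0.018]
ft_force: [-0.0, -0.2, -1.9]
finger_gap: 0.697
```

```bash
python3 - <<'E'
from h import *
st()
plan([[.58,.15,.215,.15],[.535,.115,.215,.281]])
E
python3 look.py w2
```

```text
t2.87 [538.5 310.5 176. ] [-3.1375 -0.0069  0.0178] F [-0.04 -0.22 -1.87] M [-0.001 -0.011  0.049] gap 0.697
[[8, 32, -8], [15, 65, -16], [23, 97, -23], [31, 129, -31], [39, 161, -39]] [-0.026, -0.053, -0.079, -0.106, -0.132]
[[-25, 14, 0], [-50, 28, 0]] [-0.066, -0.131]
end [0.5351 0.1151 0.215  0.2808]
t2.87 [538.5 310.5 176. ] [-3.1375 -0.0069  0.0178] F [-0.04 -0.22 -1.87] M [-0.001 -0.011  0.049] gap 0.697
```

```bash
python3 - <<'E'
from h import *
plan([[.56,.1,.24,.15],[.547,-.075,.25,.281]],step=.04)
E
```

```text
[[3, 35, -11], [6, 70, -22], [10, 105, -33], [13, 140, -44], [16, 175, -55]] [-0.022, -0.044, -0.066, -0.088, -0.11]
[[-1, 35, -12], [-8, 70, -14], [-15, 104, -16], [-22, 138, -18], [-29, 173, -20]] [-0.022, -0.048, -0.075, -0.101, -0.127]
[[-11, 33, -2]] [-0.026]
end [ 0.5471 -0.0751  0.2505  0.2809]
```

Emit:
send_rows(dp=[[3, 35, -11], [6, 70, -22], [10, 105, -33], [13, 140, -44], [16, 175, -55]], roll=[-0.022, -0.044, -0.066, -0.088, -0.11], grip=[0.5, 0.5, 0.5, 0.5, 0.5])

```text
time_s: 3.33
tool_pos: [0.5541, 0.1326, 0.2251]
eef_rot: [3.141, 0.003, 0.129]
ft_force: [1.0, -0.4, -0.8]
finger_gap: 0.697
```

Emit:
send_rows(dp=[[-1, 35, -12], [-8, 70, -14], [-15, 104, -16], [-22, 138, -18], [-29, 173, -20]], roll=[-0.022, -0.048, -0.075, -0.101, -0.127], grip=[0.5, 0.5, 0.5, 0.5, 0.5])

```text
time_s: 3.75
tool_pos: [0.5471, -0.0421, 0.2449]
eef_rot: [-3.14, 0.003, 0.257]
ft_force: [1.0, -0.6, -1.5]
finger_gap: 0.696
```

Emit:
send_rows(dp=[[-11, 33, -2], [-11, 33, -2], [-11, 33, -2]], roll=[-0.026, -0.026, -0.026], grip=[0.5, 0.5, 0.5])

```text
time_s: 4.0
tool_pos: [0.545, -0.0785, 0.247]
eef_rot: [-3.141, 0.003, 0.275]
ft_force: [0.7, 1.6, -0.8]
finger_gap: 0.696
```

```bash
python3 look.py w3
```

```text
t4.00 [545.  -78.5 247. ] [-3.1414e+00  2.9000e-03  2.7500e-01] F [ 0.68  1.59 -0.77] M [-0.002  0.034 -0.03 ] gap 0.696
```

View pics/w3.png

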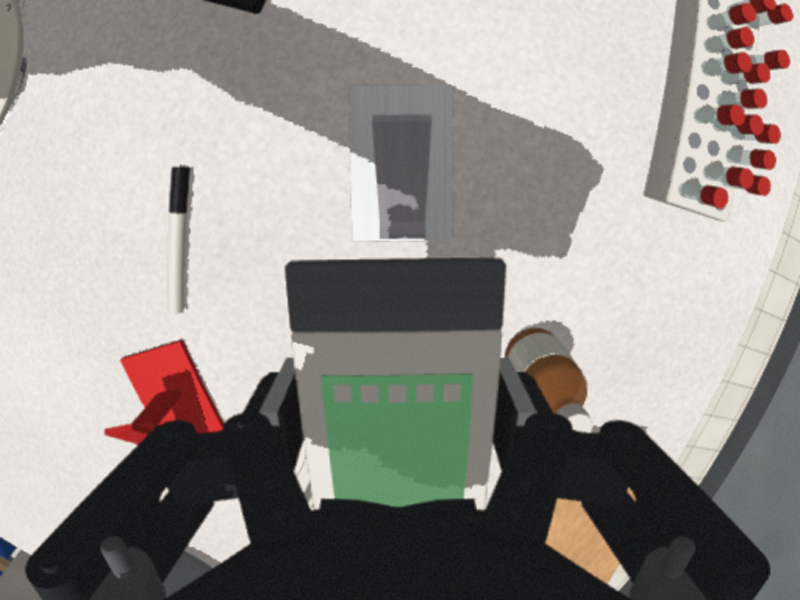

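The rest sits square below: foot plate corners (350,87), (451,86), (450,241), (353,240), and face top edge (372,115)–(432,114).

```bash
python3 - <<'E'
from h import *
o=np.array([[451,86],[450,241],[353,240],[350,87],[372,115],[432,114]])/1.5625
s=read_state()
def Q(p):
    b=np.array([[65,-42,8],[-65,-42,8],[-65,42,8],[65,42,8]])/1e3
    X=p[3]+.0339
    return np.vstack([b,[[X,.018,.1042],[X,-.018,.1042]]])
f=lambda p:(wproj(pl(p,Q(p)),s)-o).ravel()
r=least_squares(f,[.53,-.0166,1.85,0]);p=r.x;print(p,f(p).round(1))
d=np.array([np.cos(p[2]),np.sin(p[2])])
E=np.r_[p[:2]+d*(p[3]+.0339),.1042]; print("edge",E)
# tilt path about edge: plate coordinate u at edge, grip at g
u,g,off=.037,.011,.025
for th in np.radians([0,0,10,20,30,40,45,47]):
    a,n=-(u-g),.003
    X=a*np.cos(th)-n*np.sin(th); Z=a*np.sin(th)+n*np.cos(th)
    print(np.degrees(th).round(),np.round(np.r_[E[:2]+d*X,E[2]+Z-off],4),"along",round(X*1e3,1),"z",round((E[2]+Z-off)*1e3,1))
X=-(u-g)
plan([[*(E[:2]+d*X),.125,p[2]-np.pi/2]])
E
```

```text
[ 5.31122778e-01 -1.51251415e-02  1.85618750e+00 -5.06017771e-04] [ 1.1 -0.4  0.9  0.2 -1.   1.2 -1.  -0.8  0.  -0.2 -0.1  0.2]
edge [0.52172128 0.01691811 0.1042    ]
0.0 [ 0.529  -0.008   0.0822] along -26.0 z 82.2
0.0 [ 0.529  -0.008   0.0822] along -26.0 z 82.2
10.0 [ 0.5291 -0.0082  0.0776] along -26.1 z 77.6
20.0 [ 0.5289 -0.0075  0.0731] along -25.5 z 73.1
30.0 [ 0.5285 -0.0061  0.0688] along -24.0 z 68.8
40.0 [ 0.5279 -0.004   0.0648] along -21.8 z 64.8
45.0 [ 0.5275 -0.0028  0.0629] along -20.5 z 62.9
47.0 [ 0.5273 -0.0022  0.0622] along -19.9 z 62.2
[[1, -17, 30], [2, -35, 61], [2, -52, 91], [3, -70, 122]] [-0.002, -0.003, -0.005, -0.007]
end [ 0.529  -0.0078  0.125   0.2856]
```

Emit:
send_rows(dp=[[1, -17, 30], [2, -35, 61], [2, -52, 91], [3, -70, 122], [3, -70, 150]], roll=[-0.002, -0.004, -0.006, -0.008, -0.01], grip=[0.5, 0.5, 0.5, 0.5, 0.5])

```text
time_s: 4.47
tool_pos: [0.5277, -0.0002, 0.0959]
eef_rot: [-3.137, 0.002, 0.299]
ft_force: [0.5, 1.2, -1.8]
finger_gap: 0.698
```

Emit:
send_rows(dp=[[0, 0, 0], [0, 0, 0]], roll=[0, 0], grip=[0.5, 0.5])

```text
time_s: 4.63
tool_pos: [0.5281, -0.0058, 0.0967]
eef_rot: [-3.14, 0.005, 0.294]
ft_force: [-0.7, -0.6, 0.2]
finger_gap: 0.696
```

```bash
python3 - <<'E'
from h import *
st()
plan([[.529,-.0078,.0822,.2856]])
E
```

```text
t4.63 [528.1  -5.8  96.7] [-3.1399  0.0048  0.2935] F [-0.66 -0.62  0.21] M [-0.022 -0.018  0.051] gap 0.696
[[0, 2, 15]] [0.008]
end [ 0.5286 -0.0077  0.0817  0.2855]
```

Emit:
send_rows(dp=[[0, 2, 8], [0, 2, 12], [0, 2, 16], [0, 2, 20], [0, 1, 22]], roll=[0.005, 0.008, 0.008, 0.008, 0.008], grip=[0.5, 0.5, 0.5, 0.5, 0.5])

```text
time_s: 5.05
tool_pos: [0.5321, -0.01, 0.0781]
eef_rot: [3.139, -0.003, 0.281]
ft_force: [-1.0, -3.5, 9.3]
finger_gap: 0.696
```

```bash
python3 - <<'E'
from h import *
st()
a=optics.camera("side")[:,:,::-1];b=optics.camera("scene")[:,:,::-1]
c=lambda im,u,v:cv2.resize(im[v:v+110,u:u+80],None,fx=5,fy=5,interpolation=cv2.INTER_CUBIC)
cv2.imwrite("pics/tilt1.png",np.hstack([c(a,255,115),c(b,205,175)]))
E
```

```text
t5.05 [532.1 -10.   78.1] [ 3.1395 -0.0032  0.2812] F [-0.99 -3.45  9.31] M [-0.689  0.313  0.167] gap 0.696
```

View pics/tilt1.png

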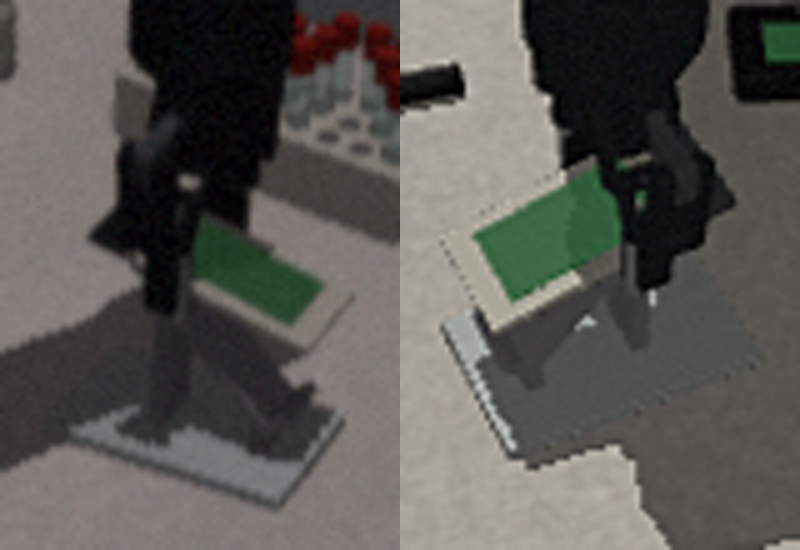

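Emit:
send_rows(dp=[[0, 0, 3], [0, -1, 6], [0, -3, 9], [0, -5, 12], [0, -6, 14]], roll=[0, 0, 0, 0, 0], grip=[0.5, 0.5, 0.5, 0.5, 0.5])

```text
time_s: 5.57
tool_pos: [0.5309, -0.0055, 0.0649]
eef_rot: [3.138, -0.004, 0.28]
ft_force: [-2.0, -6.0, 14.9]
finger_gap: 0.697
```

Emit:
send_rows(dp=[[0, -2, 1], [0, -2, 2]], roll=[0, 0], grip=[0.5, 0.5])

```text
time_s: 5.73
tool_pos: [0.5306, -0.0045, 0.0634]
eef_rot: [3.137, -0.004, 0.279]
ft_force: [-3.7, -7.5, 19.9]
finger_gap: 0.697
```

```bash
python3 - <<'E'
from h import *
st()
a=optics.camera("side")[:,:,::-1];b=optics.camera("scene")[:,:,::-1]
c=lambda im,u,v:cv2.resize(im[v:v+110,u:u+80],None,fx=5,fy=5,interpolation=cv2.INTER_CUBIC)
cv2.imwrite("pics/tilt2.png",np.hstack([c(a,255,115),c(b,205,175)]))
E
```

```text
t5.73 [530.6  -4.5  63.4] [ 3.1371 -0.0041  0.2794] F [-3.75 -7.53 19.88] M [-1.125  0.765  0.132] gap 0.697
```

View pics/tilt2.png

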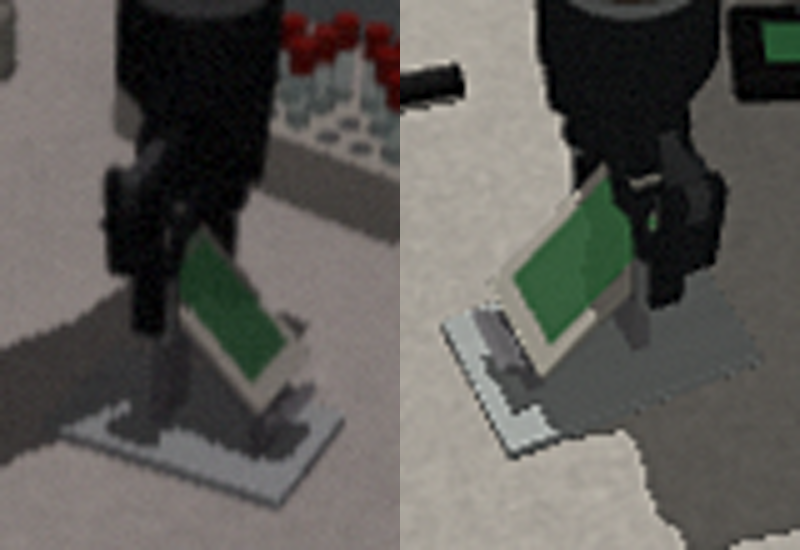

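Plate lies at about 45° on the face, with the foot a little short of the toe. I'll slide it down-slope, then release.

Emit:
send_rows(dp=[[0, 2, 2], [0, 4, 4], [0, 6, 6], [0, 6, 6]], roll=[0, 0, 0, 0], grip=[0.5, 0.5, 0.5, 0.5])

```text
time_s: 6.17
tool_pos: [0.5341, -0.0089, 0.0579]
eef_rot: [3.138, -0.008, 0.28]
ft_force: [0.2, -5.0, 14.0]
finger_gap: 0.694
```

Emit:
send_rows(dp=[[0, 0, -1], [0, 0, -1], [0, 0, -1], [0, 0, -1], [0, 0, -1]], roll=[0, 0, 0, 0, 0], grip=[0.8, 1, 1, 1, 1])

```text
time_s: 6.58
tool_pos: [0.5294, -0.0062, 0.0551]
eef_rot: [-3.141, 0.0, 0.283]
ft_force: [-0.3, -0.2, 0.1]
finger_gap: 0.998
```

Emit:
send_rows(dp=[[0, 0, 0], [0, 0, -30], [0, 0, -65], [0, 0, -100], [0, 0, -135]], roll=[0, 0, 0, 0, 0], grip=[1, 1, 1, 1, 1])

```text
time_s: 7.0
tool_pos: [0.529, -0.0062, 0.1913]
eef_rot: [-3.141, 0.001, 0.283]
ft_force: [0.5, -0.6, 0.9]
finger_gap: 1.001
```

Emit:
send_rows(dp=[[0, 30, 0], [0, 60, 0], [0, 60, 0]], roll=[0, 0, 0], grip=[1, 1, 1])

```text
time_s: 7.25
tool_pos: [0.5479, -0.0709, 0.1915]
eef_rot: [3.137, -0.002, 0.276]
ft_force: [1.0, -1.7, -0.0]
finger_gap: 1.002
```

```bash
python3 - <<'E'
from h import *
st()
a=optics.camera("side")[:,:,::-1];b=optics.camera("wrist")[:,:,::-1]
c=cv2.resize(a[130:230,255:335],None,fx=5,fy=5,interpolation=cv2.INTER_CUBIC)
d=b[0:300,100:420][:250]; d=cv2.resize(b[20:270,155:355],None,fx=2,fy=2,interpolation=cv2.INTER_CUBIC)
cv2.imwrite("pics/rel.png",np.hstack([c,d]))
E
```

```text
t7.25 [547.9 -70.9 191.5] [ 3.1368e+00 -2.0000e-03  2.7640e-01] F [ 1.04 -1.7  -0.01] M [-0.011 -0.029 -0.007] gap 1.002
```

View pics/rel.png

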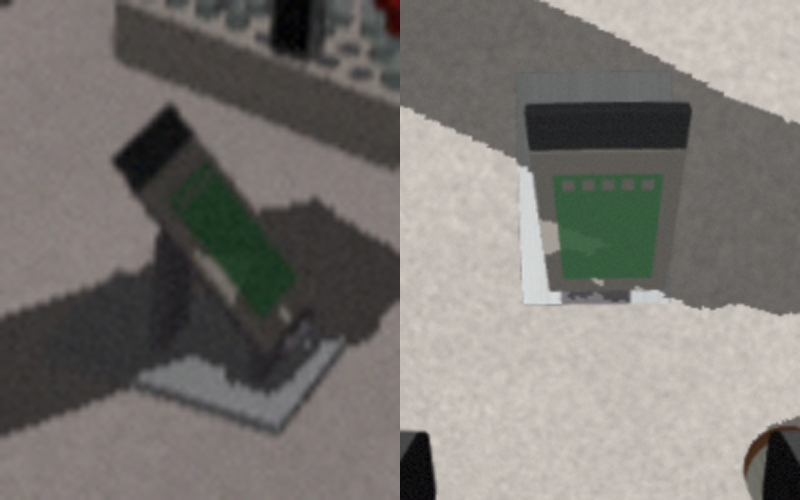

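The cassette lies square on the rest, head up, with its foot at or near the toe. Now fit its position.

```bash
python3 - <<'E'
from h import *
o=np.array([[219,71.5],[300.5,71.5],[288.5,165.5],[231,165.5]])
s=read_state();R=np.array([.531123,-.015125,1.85619]);h=np.sqrt(.5)
def Q(p):  # p: slide up slope from seat, lateral, yaw err
    L=np.array([[.06,.03],[.06,-.03],[-.06,-.03],[-.06,.03]]);c,sn=np.cos(p[2]),np.sin(p[2])
    a=L[:,0]*c-L[:,1]*sn+p[0];b=L[:,0]*sn+L[:,1]*c+p[1]
    return np.c_[-.0005+a*h-.003*h,b,.0745+a*h+.003*h]
f=lambda p:(wproj(pl(R,Q(p)),s)-o).ravel()
r=least_squares(f,[0,0,0]);p=r.x;print(p,f(p).round(1))
d=np.array([np.cos(R[2]),np.sin(R[2])]);l=np.array([-d[1],d[0]])
for g in(.025,.03):
    ctr=R[:2]+d*(-.0005+(p[0]+g)*h)+l*p[1]; z=.0745+(p[0]+g)*h
    print(g,"grasp xyz",ctr,z)
plan([[*ctr,z-.0215+.05,R[2]-np.pi/2]])
plan([[*ctr,z-.0215,R[2]-np.pi/2]])
E
```

```text
[-0.00220315 -0.00563952  0.00987699] [-1.2  2.3  1.5  1.7  0.  -3.9 -0.3 -3.3]
0.025 grasp xyz [0.53213688 0.00145072] 0.09061980484945577
0.03 grasp xyz [0.5311415  0.00484324] 0.0941553387553885
[[2, -24, 22], [3, -48, 45], [5, -72, 67]] [-0.002, -0.004, -0.005]
end [0.5311 0.0051 0.1231 0.2849]
[[1, -18, 29], [2, -36, 59], [4, -54, 88], [5, -72, 117]] [-0.001, -0.003, -0.004, -0.005]
end [0.5311 0.0051 0.0731 0.2849]
```

Emit:
send_rows(dp=[[2, -30, 10], [4, -60, 35], [5, -72, 67], [5, -72, 95], [5, -72, 117]], roll=[-0.002, -0.004, -0.006, -0.006, -0.006], grip=[1, 1, 1, 1, 1])

```text
time_s: 7.77
tool_pos: [0.529, 0.01, 0.0709]
eef_rot: [-3.139, 0.002, 0.294]
ft_force: [-0.1, -0.6, 0.0]
finger_gap: 0.995
```

Emit:
send_rows(dp=[[0, 0, 0], [0, 0, 0], [0, 0, 0]], roll=[0, 0, 0], grip=[1, 1, 1])

```text
time_s: 8.02
tool_pos: [0.5317, 0.0071, 0.0741]
eef_rot: [-3.141, -0.001, 0.29]
ft_force: [-0.0, -0.7, 0.5]
finger_gap: 1.002
```

```bash
python3 - <<'E'
from h import *
st()
plan([[.5311,.0048,.0727,.285]])
E
```

```text
t8.02 [531.7   7.1  74.1] [-3.1415e+00 -7.0000e-04  2.8960e-01] F [-0.   -0.71  0.51] M [-0.083  0.007 -0.026] gap 1.002
[[-1, 2, 1]] [0.005]
end [0.5313 0.0049 0.0731 0.2846]
```

Emit:
send_rows(dp=[[-1, 2, 1], [-1, 2, 1], [-1, 2, 1], [-1, 2, 1], [-1, 2, 1]], roll=[0.004, 0.004, 0.004, 0.004, 0.004], grip=[0.5, 0.5, 0.5, 0.5, 0.5], grip_force=20)

```text
time_s: 8.43
tool_pos: [0.5317, 0.0039, 0.0738]
eef_rot: [3.141, -0.002, 0.284]
ft_force: [-1.3, -0.2, 6.9]
finger_gap: 0.698
```

Emit:
send_rows(dp=[[0, 1, 1], [0, 4, -3], [0, 9, -7], [0, 13, -10], [0, 18, -13]], roll=[0, 0, 0, 0, 0], grip=[0.5, 0.5, 0.5, 0.5, 0.5])

```text
time_s: 8.85
tool_pos: [0.5348, -0.0105, 0.0857]
eef_rot: [-3.138, 0.001, 0.286]
ft_force: [-3.2, 6.7, 4.4]
finger_gap: 0.692
```

Emit:
send_rows(dp=[[0, 5, -3], [0, 10, -5], [0, 16, -8], [0, 21, -10], [0, 21, -10]], roll=[0, 0, 0, 0, 0], grip=[0.5, 0.5, 0.5, 0.5, 0.5])

```text
time_s: 9.27
tool_pos: [0.5413, -0.0321, 0.0963]
eef_rot: [-3.139, 0.0, 0.285]
ft_force: [-4.7, 5.9, 7.0]
finger_gap: 0.696
```

```bash
python3 - <<'E'
from h import *
st()
a=optics.camera("side")[:,:,::-1];b=optics.camera("scene")[:,:,::-1]
c=lambda im,u,v:cv2.resize(im[v:v+110,u:u+80],None,fx=5,fy=5,interpolation=cv2.INTER_CUBIC)
cv2.imwrite("pics/piv1.png",np.hstack([c(a,255,115),c(b,200,160)]))
E
```

```text
t9.27 [541.3 -32.1  96.3] [-3.1393e+00  5.0000e-04  2.8460e-01] F [-4.69  5.86  6.97] M [ 1.232  1.051 -0.075] gap 0.696
```

View pics/piv1.png

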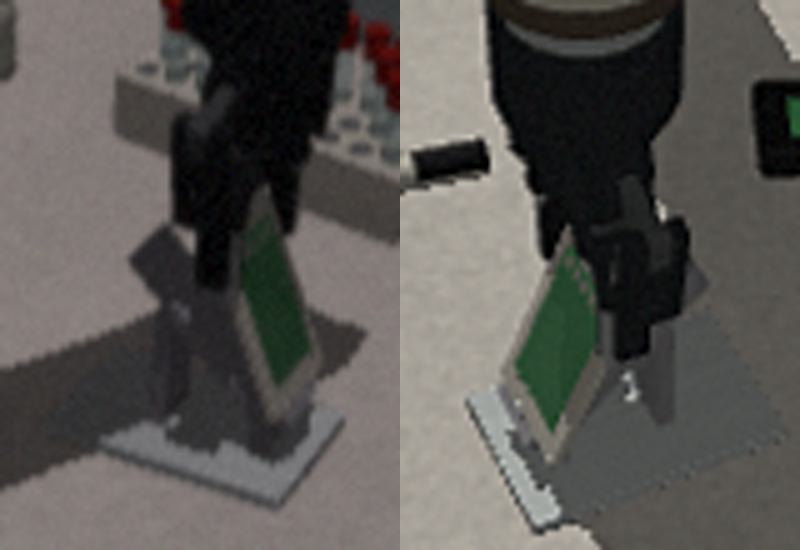

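Pivoting works, with the plate at about 72°. Now the rest of the arc.

Emit:
send_rows(dp=[[0, 6, -2], [0, 12, -3], [0, 17, -4], [0, 23, -4], [0, 26, -4]], roll=[0, 0, 0, 0, 0], grip=[0.5, 0.5, 0.5, 0.5, 0.5])

```text
time_s: 9.78
tool_pos: [0.5497, -0.0566, 0.1016]
eef_rot: [-3.14, -0.002, 0.285]
ft_force: [-4.8, 4.3, 15.5]
finger_gap: 0.697
```

Emit:
send_rows(dp=[[0, 0, 0], [0, 0, 0]], roll=[0, 0], grip=[0.5, 0.5])

```text
time_s: 9.95
tool_pos: [0.5501, -0.0574, 0.1013]
eef_rot: [-3.141, -0.003, 0.285]
ft_force: [-2.9, 4.6, 12.4]
finger_gap: 0.697
```

```bash
python3 - <<'E'
from h import *
st()
E
```

```text
t9.95 [550.1 -57.4 101.3] [-3.141e+00 -2.500e-03  2.846e-01] F [-2.91  4.64 12.38] M [ 1.103  0.917 -0.077] gap 0.697
```

```bash
python3 - <<'E'
from h import *
plan([[.55,-.0574,.20,.285],[.555,-.14,.28,.20],[.55,-.43,.28,-.149]],step=.04)
E
```

```text
[[0, 0, -33], [0, 0, -66], [0, 0, -99], [-6, 27, -125], [-12, 54, -152]] [-0.0, -0.0, -0.0, 0.028, 0.056]
[[-5, 27, -27], [-14, 62, -27], [-23, 97, -27], [-31, 132, -27], [-40, 168, -27]] [0.029, 0.072, 0.116, 0.16, 0.203]
[[-2, 36, 0], [-4, 72, 0], [-5, 108, 0], [-7, 145, 0]] [0.044, 0.087, 0.131, 0.175]
end [ 0.5496 -0.4304  0.2803 -0.1494]
```

Emit:
send_rows(dp=[[0, 0, -33], [0, 0, -66], [0, 0, -99], [-6, 27, -125], [-12, 54, -152]], roll=[0, 0, 0, 0.028, 0.056], grip=[0.5, 0.5, 0.5, 0.5, 0.5])

```text
time_s: 10.37
tool_pos: [0.553, -0.1123, 0.2533]
eef_rot: [-3.141, -0.001, 0.232]
ft_force: [1.2, -1.2, -1.7]
finger_gap: 0.695
```

Emit:
send_rows(dp=[[-5, 27, -27], [-14, 62, -27], [-23, 97, -27], [-31, 132, -27], [-40, 168, -27]], roll=[0.029, 0.072, 0.116, 0.16, 0.203], grip=[0.5, 0.5, 0.5, 0.5, 0.5])

```text
time_s: 10.78
tool_pos: [0.5515, -0.2879, 0.2789]
eef_rot: [3.141, -0.001, 0.024]
ft_force: [0.4, 0.0, -1.1]
finger_gap: 0.7
```

Emit:
send_rows(dp=[[-2, 36, 0], [-4, 72, 0], [-5, 108, 0], [-7, 145, 0], [-7, 145, 0]], roll=[0.044, 0.087, 0.131, 0.175, 0.175], grip=[0.5, 0.5, 0.5, 0.5, 0.5])

```text
time_s: 11.2
tool_pos: [0.5436, -0.4415, 0.2777]
eef_rot: [3.134, 0.002, -0.162]
ft_force: [-2.7, -1.0, -0.7]
finger_gap: 0.697
```

Emit:
send_rows(dp=[[0, 0, 0], [0, 0, 0]], roll=[0, 0], grip=[0.5, 0.5])

```text
time_s: 11.37
tool_pos: [0.5483, -0.431, 0.2778]
eef_rot: [-3.141, 0.001, -0.15]
ft_force: [0.7, 0.4, -1.4]
finger_gap: 0.699
```

```bash
python3 - <<'E'
from h import *
st();s=read_state()
np.save("s4.npy",s,allow_pickle=True)
w=optics.camera("wrist")[:,:,::-1];a=optics.camera("side")[:,:,::-1];b=optics.camera("scene")[:,:,::-1]
P=np.array([np.r_[s["tool_pos"]+[0,0,.0215]]])
for n in("side","scene"):print(n,proj(n,P))
for n,i in zip("wab",(w,a,b)):cv2.imwrite(f"pics/f_{n}.png",i)
def c(im,n,w,h,f):
    u,v=proj(n,P-[0,0,.03])[0];u=int(np.clip(u-w/2,0,512-w));v=int(np.clip(v-h/2,0,384-h));print(n,u,v)
    return cv2.resize(im[v:v+h,u:u+w],None,fx=f,fy=f,interpolation=cv2.INTER_CUBIC)
r=np.vstack([c(a,"side",60,60,5),c(b,"scene",60,60,5)])
W=cv2.resize(w[0:360,100:400],None,fx=600/360,fy=600/360,interpolation=cv2.INTER_CUBIC)
m=np.hstack([r,W]);print(m.shape);cv2.imwrite("pics/rk.png",m)
E
```

```text
t11.37 [ 548.3 -431.   277.8] [-3.1407e+00  7.0000e-04 -1.4950e-01] F [ 0.67  0.41 -1.39] M [ 0.013 -0.025  0.052] gap 0.699
side [[498.3933403  152.60325077]]
scene [[  2.3973508  172.21751963]]
side 452 138
scene 0 155
(600, 800, 3)
```

View pics/rk.png

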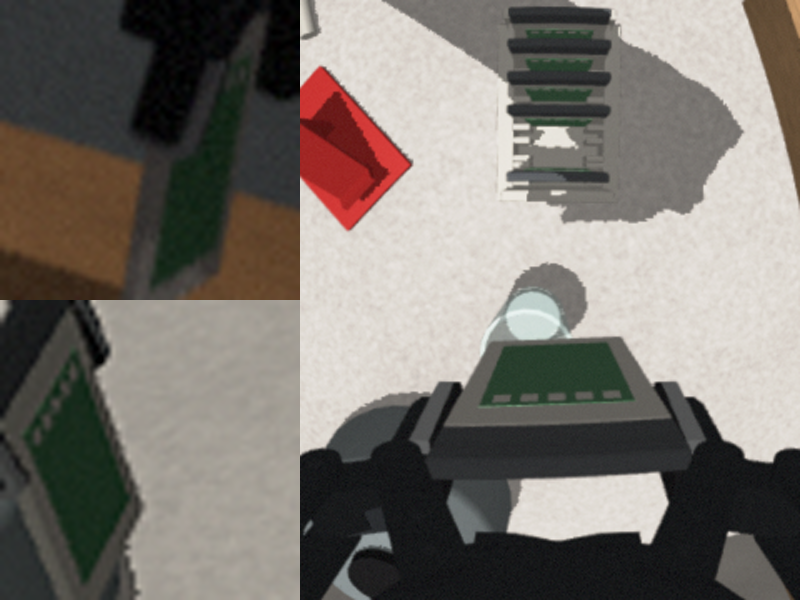

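The held plate hangs nearly vertical, with its window facing the camera. The rack tops are at wrist rows 9–172 of the panel, and the open slot is around y≈120–165. Next: one enlarged crop of slot ribs and plate from the same picture.

```bash
python3 - <<'E'
import cv2,numpy as np
w=cv2.imread("pics/f_w.png")
# rack crop u 215..295, v 60..125
def crop(u,v,W,H,f,k):
    c=cv2.resize(w[v:v+H,u:u+W],None,fx=f,fy=f,interpolation=cv2.INTER_CUBIC)
    c=cv2.convertScaleAbs(c,alpha=1.5,beta=10)
    for i in range(0,W,k):cv2.line(c,(i*f,0),(i*f,4),(0,0,255),1);cv2.putText(c,str(u+i),(i*f,13),0,.33,(0,0,255),1)
    for i in range(0,H,k):cv2.line(c,(0,i*f),(4,i*f),(0,0,255),1);cv2.putText(c,str(v+i),(5,i*f+4),0,.33,(0,0,255),1)
    return c
A=crop(214,60,80,40,10,5);B=crop(170,195,200,50,4,10)[:, :800]
cv2.imwrite("pics/rk2.png",np.vstack([A,B]))
E
```

```text
(no output)
```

View pics/rk2.png

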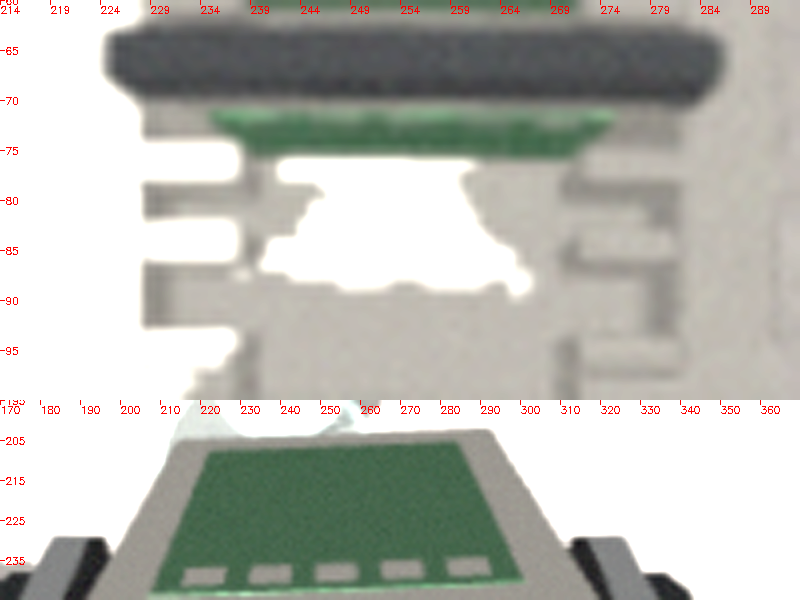

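Left ribs show their lower edges at rows 78 and 86.3 and the next upper edge at 92.4, so the gap middle is at pixel (255.1, ~89.5). The foot's front edge runs from (214.5,204.5) to (292.5,202.5). Now compute slot and plate poses.

```bash
cat > calc.py <<'E'
from h import *
from scipy.spatial.transform import Rotation as Ro
s=np.load("s4.npy",allow_pickle=True).item()
R=Ro.from_euler("xyz",s["eef_rot"]).as_matrix();t=s["tool_pos"]
def back(px,z):return least_squares(lambda q:(wproj(np.array([[q[0],q[1],z]]),s)-px).ravel(),[.56,-.34]).x
m=lambda a:np.round(a*1e3,1)
L=back([233,89.35],.065);Rr=back([276,89.6],.065);M=back([255.1,89.5],.065)
print("gap mid",m(M),"L",m(L),"R",m(Rr),"yaw tool needed",np.arctan2((Rr-L)[1],(Rr-L)[0]))
print("rib rows dist",[m(np.linalg.norm(back([233,a],.065)-back([233,b],.065))) for a,b in((78,82),(82,86.3),(86.3,92.4))], m(np.linalg.norm(back([276,86],.065)-back([276,97.3],.065))))
k=np.array([5,4,3,2,0]);X=-.05+.02*k+.003
Q=np.r_[np.c_[X,0*X+.03,0*X+.13],np.c_[X,0*X-.03,0*X+.13]]
o=np.array([[508,9],[508,40],[508,72],[507,105],[507,172],[609,9],[610,39],[610,71],[610,104],[608,171]],float)
o=np.c_[100+(o[:,0]-300)/1.66667,o[:,1]/1.66667]
f=lambda p:(wproj(pl(p,Q),s)-o).ravel();r=least_squares(f,[.57,-.31,1.42]);p=r.x
print("rack",p.round(4),f(p).round(1));d=np.array([np.cos(p[2]),np.sin(p[2])]);n=p[:2]-.03*d
print("nominal slot",m(n),"gap shift along X",m((M-n)@d),"Y",m((M-n)@np.array([-d[1],d[0]])),"toolyaw",p[2]-np.pi/2)
# plate in tool frame: plate x -> -tool z, y -> -tool x(left +), normal -> -tool y
P=np.array([[-60,30,3],[-60,-30,3],[40,30,3],[40,-30,3]])/1e3
po=np.array([[214.5,204.5],[292.5,202.5],[187,256],[323.8,252]])
def W(q):
    A=np.c_[[0,0,-1],[-1,0,0],[0,-1,0]] # columns: plate axes in tool
    A=A@np.diag([1,1,1]); rot=Ro.from_euler("xyz",[q[3],q[4],q[5]]).as_matrix() # tilt about tool x,y,z
    return (np.array(q[:3])+(P@A.T)@rot.T)
g=lambda q:(wproj(W(q)@R.T+t,s)-po).ravel()
q=least_squares(g,[0,0,.01,0,0,0]).x;print("plate centre in tool mm",m(q[:3]),"tilt xyz",q[3:].round(3),g(q).round(1))
g2=lambda q:g([q[0],q[1],q[2],q[3],0,q[4]])
q2=least_squares(g2,[0,0,.01,0,0]).x;print("constrained",m(q2[:3]),q2[3:].round(3),g2(q2).round(1))
F=np.array(q[:3])+Ro.from_euler("xyz",q[3:]).as_matrix()@np.array([0,0,.06])
print("foot in tool",m(F),"foot world",m(R@F+t))
E
python3 calc.py
```

```text
gap mid [ 562.1 -350.7] L [ 536.4 -346.5] R [ 586.4 -354.3] yaw tool needed -0.15478361334584123
rib rows dist [np.float64(4.8), np.float64(5.2), np.float64(7.3)] 13.5
rack [ 0.5667 -0.3188  1.4214] [-0.8 -1.  -0.9 -0.6 -1.  -0.3 -0.4 -0.1 -0.1  0.4  0.8 -0.9  0.4  0.1
  0.4  0.4  0.4  0.6  1.3  1.1]
nominal slot [ 562.2 -348.4] gap shift along X -2.3 Y -0.2 toolyaw -0.14942214005855337
plate centre in tool mm [0.8 0.1 7.9] tilt xyz [-0.141 -0.013 -0.025] [-0.4  0.1  0.4 -0.1  0.1 -0.1 -0.1  0. ]
constrained [0.9 0.1 7.9] [-0.141 -0.028] [ 0.8  0.   1.7 -0.  -0.6 -0.3 -0.9  0.4]
foot in tool [ 0.2  8.5 67.3] foot world [ 547.2 -439.4  210.4]
```

```bash
cat >> calc.py <<'E'
print("---")
for tilt in(0,-.07,-.141):
    # rotate about foot position fixed as measured
    Rt=Ro.from_euler("xyz",[tilt,q[4],q[5]]).as_matrix();c=F-Rt@np.array([0,0,.06])
    A=np.c_[[0,0,-1],[-1,0,0],[0,-1,0]]
    P=np.array([[-60,30,3],[-60,-30,3],[50,30,3],[50,-30,3]])/1e3
    w=(c+(P@A.T)@Rt.T)@R.T+t
    print(tilt,"scene",proj("scene",w).round(1).tolist(),"side",proj("side",w).round(1).tolist())
E
python3 calc.py | sed -n '/---/,$p'
```

```text
---
0 scene [[26.8, 196.8], [14.4, 220.7], [0.5, 151.7], [-15.3, 175.5]] side [[476.5, 204.0], [494.7, 192.6], [496.5, 147.3], [515.4, 137.4]]
-0.07 scene [[26.9, 196.9], [14.4, 220.8], [5.2, 151.8], [-10.3, 175.6]] side [[476.4, 204.1], [494.6, 192.7], [491.9, 145.7], [510.8, 135.9]]
-0.141 scene [[26.9, 197.0], [14.5, 220.8], [10.1, 152.2], [-5.0, 176.0]] side [[476.4, 204.2], [494.6, 192.8], [487.1, 144.4], [506.1, 134.7]]
```

All three cameras agree: the plate leans 0.14 rad, head towards +y, which is too much for the slot. The ribs sit about 2.3 mm towards −X. I'll go back to the toe and pivot the plate the remaining 8°.

```bash
python3 - <<'E'
from h import *
st()
plan([[.555,-.14,.28,.20],[.5493,-.0545,.20,.285],[.5493,-.0545,.125,.285],[.5493,-.0545,.108,.285]],start=[.5496,-.4304,.2785,-.1495],step=.04)
E
```

```text
t11.52 [ 549.5 -429.1  278.4] [-3.1405e+00 -4.0000e-04 -1.4630e-01] F [-0.02  0.24 -0.17] M [ 0.006  0.027 -0.004] gap 0.700
[[-5, -36, 0], [-9, -72, 0], [-14, -108, -1], [-19, -144, -1], [-24, -180, -1]] [-0.044, -0.087, -0.131, -0.175, -0.218]
[[3, -36, 0], [7, -72, 0], [10, -108, -1], [10, -137, 26], [10, -166, 53]] [-0.044, -0.088, -0.132, -0.16, -0.188]
[[5, -28, 27], [5, -28, 64], [5, -28, 102], [5, -28, 119]] [-0.028, -0.028, -0.028, -0.028]
end [ 0.549  -0.0542  0.1075  0.2845]
```

Emit:
send_rows(dp=[[-5, -36, 0], [-9, -72, 0], [-14, -108, -1], [-19, -144, -1], [-24, -180, -1]], roll=[-0.044, -0.087, -0.131, -0.175, -0.218], grip=[0.5, 0.5, 0.5, 0.5, 0.5])

```text
time_s: 11.93
tool_pos: [0.5518, -0.2462, 0.2799]
eef_rot: [-3.142, -0.001, 0.074]
ft_force: [0.6, 0.2, -0.8]
finger_gap: 0.7
```

Emit:
send_rows(dp=[[3, -36, 0], [7, -72, 0], [10, -108, -1], [10, -137, 26], [10, -166, 53]], roll=[-0.044, -0.088, -0.132, -0.16, -0.188], grip=[0.5, 0.5, 0.5, 0.5, 0.5])

```text
time_s: 12.35
tool_pos: [0.5518, -0.0797, 0.2284]
eef_rot: [3.14, -0.006, 0.262]
ft_force: [0.6, 0.5, -1.6]
finger_gap: 0.696
```

Emit:
send_rows(dp=[[5, -28, 27], [5, -28, 60], [5, -28, 90], [5, -28, 110], [5, -28, 110]], roll=[-0.028, -0.028, -0.028, -0.028, -0.028], grip=[0.5, 0.5, 0.5, 0.5, 0.5])

```text
time_s: 12.77
tool_pos: [0.5441, -0.0528, 0.1125]
eef_rot: [-3.139, 0.007, 0.288]
ft_force: [-0.5, 0.2, -1.5]
finger_gap: 0.7
```

```bash
python3 - <<'E'
from h import *
st()
plan([[.5493,-.0545,.106,.285]])
E
```

```text
t12.77 [544.1 -52.8 112.5] [-3.1387  0.0071  0.2882] F [-0.54  0.25 -1.51] M [0.034 0.047 0.011] gap 0.700
[[4, 3, 6]] [0.003]
end [ 0.5488 -0.0546  0.1065  0.2852]
```

Emit:
send_rows(dp=[[1, 1, 4], [1, 1, 7], [1, 2, 9], [1, 4, 10], [1, 4, 10]], roll=[0, 0, 0, 0, 0], grip=[0.5, 0.5, 0.5, 0.5, 0.5])

```text
time_s: 13.18
tool_pos: [0.5508, -0.059, 0.1073]
eef_rot: [3.141, -0.002, 0.284]
ft_force: [0.3, 0.2, -1.3]
finger_gap: 0.697
```

```bash
python3 - <<'E'
from h import *
st()
E
```

```text
t13.18 [550.8 -59.  107.3] [ 3.1407e+00 -1.7000e-03  2.8440e-01] F [ 0.32  0.2  -1.29] M [ 0.036  0.012 -0.017] gap 0.697
```

Emit:
send_rows(dp=[[0, -4, 0], [0, -4, 2], [0, -4, 4], [0, -4, 6], [0, -4, 6]], roll=[0, 0, 0, 0, 0], grip=[0.5, 0.5, 0.5, 0.5, 0.5])

```text
time_s: 13.6
tool_pos: [0.5488, -0.0542, 0.1]
eef_rot: [-3.141, 0.0, 0.285]
ft_force: [-0.0, 0.3, -0.5]
finger_gap: 0.7
```

```bash
python3 - <<'E'
from h import *
st()
E
```

```text
t13.60 [548.8 -54.2 100. ] [-3.1412e+00  1.0000e-04  2.8520e-01] F [-0.04  0.31 -0.54] M [0.144 0.031 0.013] gap 0.700
```

Emit:
send_rows(dp=[[0, 1, 1], [0, 2, 1], [0, 4, 1], [0, 5, 1], [0, 6, 1]], roll=[0, 0, 0, 0, 0], grip=[0.5, 0.5, 0.5, 0.5, 0.5])

```text
time_s: 14.02
tool_pos: [0.5502, -0.0584, 0.1002]
eef_rot: [-3.139, 0.0, 0.286]
ft_force: [-3.8, 5.4, 10.5]
finger_gap: 0.696
```

```bash
python3 - <<'E'
from h import *
st()
E
```

```text
t14.02 [550.2 -58.4 100.2] [-3.1391e+00  4.0000e-04  2.8570e-01] F [-3.76  5.4  10.47] M [ 1.086  1.341 -0.099] gap 0.696
```

Emit:
send_rows(dp=[[0, 3, 0], [0, 6, 0], [0, 9, -1], [0, 11, -1], [0, 13, -1]], roll=[0, 0, 0, 0, 0], grip=[0.5, 0.5, 0.5, 0.5, 0.5])

```text
time_s: 14.43
tool_pos: [0.5543, -0.072, 0.1009]
eef_rot: [-3.141, -0.0, 0.285]
ft_force: [-3.2, 4.1, 7.9]
finger_gap: 0.698
```

Emit:
send_rows(dp=[[0, 0, 0]], roll=[0], grip=[0.5])

```text
time_s: 14.52
tool_pos: [0.5545, -0.0724, 0.1009]
eef_rot: [-3.141, -0.0, 0.285]
ft_force: [-2.3, 2.1, 7.0]
finger_gap: 0.701
```

```bash
python3 - <<'E'
from h import *
st()
E
```

```text
t14.52 [554.5 -72.4 100.9] [-3.1409e+00 -4.0000e-04  2.8470e-01] F [-2.28  2.08  7.02] M [ 0.765  0.727 -0.062] gap 0.701
```

```bash
python3 - <<'E'
from h import *
plan([[.5545,-.0724,.20,.285],[.555,-.15,.28,.20],[.55,-.43,.28,-.149]],start=[.5545,-.0724,.1009,.285],step=.04)
E
```

```text
[[0, 0, -33], [0, 0, -66], [0, 0, -99], [-7, 25, -126], [-14, 50, -152]] [0.0, 0.0, 0.0, 0.028, 0.057]
[[-6, 25, -27], [-14, 59, -27], [-23, 93, -27], [-31, 127, -27], [-40, 161, -27]] [0.028, 0.072, 0.115, 0.159, 0.202]
[[-2, 35, 0], [-3, 70, 0], [-5, 105, 0], [-6, 140, 0]] [0.044, 0.088, 0.131, 0.175]
end [ 0.5502 -0.4303  0.2799 -0.149 ]
```

Emit:
send_rows(dp=[[0, 0, -33], [0, 0, -66], [0, 0, -99], [-7, 25, -126], [-14, 50, -152]], roll=[0, 0, 0, 0.028, 0.057], grip=[0.5, 0.5, 0.5, 0.5, 0.5])

```text
time_s: 14.93
tool_pos: [0.5553, -0.1238, 0.254]
eef_rot: [3.141, -0.001, 0.231]
ft_force: [0.3, 0.2, -0.9]
finger_gap: 0.695
```

Emit:
send_rows(dp=[[-6, 25, -27], [-14, 59, -27], [-23, 93, -27], [-31, 127, -27], [-40, 161, -27]], roll=[0.028, 0.072, 0.115, 0.159, 0.202], grip=[0.5, 0.5, 0.5, 0.5, 0.5])

```text
time_s: 15.35
tool_pos: [0.5518, -0.2928, 0.2792]
eef_rot: [3.141, -0.0, 0.024]
ft_force: [1.0, 0.8, -1.6]
finger_gap: 0.695
```

Emit:
send_rows(dp=[[-2, 35, 0], [-3, 70, 0], [-5, 105, 0], [-6, 140, 0], [-6, 140, 0]], roll=[0.044, 0.088, 0.131, 0.175, 0.175], grip=[0.5, 0.5, 0.5, 0.5, 0.5])

```text
time_s: 15.77
tool_pos: [0.5452, -0.4406, 0.278]
eef_rot: [3.134, 0.003, -0.161]
ft_force: [-1.9, -0.3, -0.4]
finger_gap: 0.699
```

Emit:
send_rows(dp=[[0, 0, 0], [0, 0, 0]], roll=[0, 0], grip=[0.5, 0.5])

```text
time_s: 15.93
tool_pos: [0.5495, -0.4306, 0.2783]
eef_rot: [-3.141, 0.001, -0.149]
ft_force: [-0.2, 0.6, -1.6]
finger_gap: 0.701
```

```bash
cat > win.py <<'E'
from h import *
def quad(im): # BGR -> window corners in wrist view (TL,TR,BR,BL)
    b,g,r=[im[:,:,i].astype(int) for i in range(3)]
    m=((g>1.35*r)&(g>1.15*b)).astype(np.uint8);m[:150]=0
    m=cv2.morphologyEx(m,cv2.MORPH_CLOSE,np.ones((9,9)))
    n,l,stt,_=cv2.connectedComponentsWithStats(m);k=1+np.argmax(stt[1:,4])
    c=max(cv2.findContours((l==k).astype(np.uint8),0,cv2.CHAIN_APPROX_NONE)[0],key=cv2.contourArea)[:,0]
    s=c.sum(1);d=c[:,0]-c[:,1]
    # corners by extremes
    return np.array([c[np.argmin(s+0*d)],c[np.argmax(c[:,0]-2*c[:,1])],c[np.argmax(s)],c[np.argmin(c[:,0]-.5*c[:,1])]]),stt[k]
if __name__=="__main__":
    import sys
    st();s=read_state();np.save("s5.npy",s,allow_pickle=True)
    w=optics.camera("wrist")[:,:,::-1];cv2.imwrite("pics/g_w.png",w)
    print(quad(cv2.imread("pics/f_w.png")));print(quad(w))
    a=optics.camera("side")[:,:,::-1];b=optics.camera("scene")[:,:,::-1]
    cv2.imwrite("pics/g_a.png",a);cv2.imwrite("pics/g_b.png",b)
E
python3 win.py
```

```text
t15.93 [ 549.5 -430.6  278.3] [-3.1408e+00  1.2000e-03 -1.4930e-01] F [-0.24  0.58 -1.64] M [ 0.001 -0.042 -0.08 ] gap 0.701
(array([[223, 208],
       [283, 206],
       [299, 239],
       [209, 242]], dtype=int32), array([ 209,  206,   91,   38, 2707], dtype=int32))
(array([[223, 186],
       [284, 183],
       [300, 231],
       [208, 235]], dtype=int32), array([ 208,  183,   93,   53, 3877], dtype=int32))
```

```bash
cat > tilt.py <<'E'
exec(open("calc.py").read().split('print("---")')[0].replace("print(","(lambda *a:None)("))
A=np.c_[[0,0,-1],[-1,0,0],[0,-1,0]]
def px(P,q,s):
    R=Ro.from_euler("xyz",s["eef_rot"]).as_matrix()
    return wproj((np.array(q[:3])+(P@A.T)@Ro.from_euler("xyz",q[3:]).as_matrix().T)@R.T+s["tool_pos"],s)
old=np.array([[223,207.5],[283.5,205.7],[299.3,239.3],[208.7,242]])
new=np.array([[223,185.7],[284,183],[300,231],[208,235]],float)
# window corners in plate coords from old
fw=lambda v:(px(np.c_[v.reshape(4,2),[.003]*4],q,s)-old).ravel()
V=least_squares(fw,np.array([-.05,.02,-.05,-.02,.03,-.02,.03,.02])).x.reshape(4,2);print("win",m(V))
x0,x1,y0=V[:2,0].mean(),V[2:,0].mean(),np.abs(V[:,1]).mean();Wp=np.c_[[x0,x0,x1,x1],[y0,-y0,-y0,y0],[.003]*4]
s5=np.load("s5.npy",allow_pickle=True).item()
for nm,o,ss in(("old",old,s),("new",new,s5)):
    f=lambda v:(px(Wp,v,ss)-o).ravel();v=least_squares(f,q).x
    Ff=v[:3]+Ro.from_euler("xyz",v[3:]).as_matrix()@np.array([0,0,.06]);Rw=Ro.from_euler("xyz",ss["eef_rot"]).as_matrix()
    print(nm,"centre",m(v[:3]),"rot",v[3:].round(3),"foot tool",m(Ff),"foot world",m(Rw@Ff+ss["tool_pos"]),f(v).round(1))
E
python3 tilt.py
```

```text
win [[-49.9  22.2]
 [-50.3 -21.7]
 [ 22.  -21.9]
 [ 22.2  22.8]]
old centre [ 0.4 -0.2  7.3] rot [-0.142 -0.011 -0.028] foot tool [-0.   8.3 66.7] foot world [ 547.  -439.1  211. ] [-0.3  0.   0.3 -0.  -0.1  0.   0.1 -0. ]
new centre [ 0.5 -8.2  8. ] rot [ 0.03  -0.003 -0.047] foot tool [  0.2 -10.   68. ] foot world [ 551.2 -420.7  210.3] [-0.7  0.1  0.7 -0.  -0.3  0.   0.3 -0.1]
```

The tilt is now fixed at +0.03 rad, but the plate sits about 7 mm off the pad centre. The pads would then overlap neighbour k=0 inside the rack, so I'll lay it back on the rest and regrip it centred.

```bash
python3 - <<'E'
from h import *
print(read_state()["qpos"].round(2))
plan([[.555,-.15,.28,.20],[.5542,-.0711,.20,.285],[.5542,-.0711,.125,.285],[.5542,-.0711,.105,.285]],start=[.5502,-.4303,.2799,-.149],step=.04)
E
```

```text
[ 0.46  0.53  0.25  1.38 -0.13  1.25  0.57]
[[-5, -35, 0], [-9, -69, 0], [-14, -104, 0], [-18, -139, 0], [-23, -174, 0]] [-0.044, -0.087, -0.131, -0.174, -0.218]
[[3, -35, 0], [6, -70, 0], [9, -104, 0], [10, -131, 27], [12, -157, 53]] [-0.044, -0.087, -0.131, -0.159, -0.188]
[[6, -25, 27], [6, -25, 64], [6, -25, 102], [6, -25, 122]] [-0.028, -0.028, -0.028, -0.028]
end [ 0.5539 -0.0717  0.1049  0.285 ]
```

Emit:
send_rows(dp=[[-5, -35, 0], [-9, -69, 0], [-14, -104, 0], [-18, -139, 0], [-23, -174, 0]], roll=[-0.044, -0.087, -0.131, -0.174, -0.218], grip=[0.5, 0.5, 0.5, 0.5, 0.5])

```text
time_s: 16.5
tool_pos: [0.5532, -0.252, 0.2797]
eef_rot: [-3.142, -0.001, 0.074]
ft_force: [0.5, -0.7, -0.8]
finger_gap: 0.698
```

Emit:
send_rows(dp=[[3, -35, 0], [6, -70, 0], [9, -104, 0], [10, -131, 27], [12, -157, 53]], roll=[-0.044, -0.087, -0.131, -0.159, -0.188], grip=[0.5, 0.5, 0.5, 0.5, 0.5])

```text
time_s: 16.92
tool_pos: [0.5555, -0.0942, 0.2282]
eef_rot: [3.14, -0.006, 0.262]
ft_force: [-0.6, -0.4, -0.6]
finger_gap: 0.698
```

Emit:
send_rows(dp=[[6, -25, 27], [6, -25, 64], [6, -25, 102], [6, -25, 120], [6, -25, 122]], roll=[-0.028, -0.028, -0.028, -0.028, -0.028], grip=[0.5, 0.5, 0.5, 0.5, 0.5])

```text
time_s: 17.33
tool_pos: [0.5505, -0.0702, 0.1007]
eef_rot: [-3.139, 0.006, 0.288]
ft_force: [0.6, 0.0, -0.5]
finger_gap: 0.695
```

Emit:
send_rows(dp=[[0, 0, 2], [0, 0, 4], [0, 0, 4]], roll=[0, 0, 0], grip=[0.5, 0.5, 0.5])

```text
time_s: 17.58
tool_pos: [0.5545, -0.0715, 0.102]
eef_rot: [3.141, -0.002, 0.285]
ft_force: [-1.1, 1.4, 0.1]
finger_gap: 0.697
```

```bash
python3 - <<'E'
from h import *
st()
E
```

```text
t17.58 [554.5 -71.5 102. ] [ 3.1414e+00 -2.1000e-03  2.8550e-01] F [-1.06  1.4   0.11] M [ 0.302  0.397 -0.047] gap 0.697
```

Light contact in the toe pocket, so now the reverse arc.

Emit:
send_rows(dp=[[0, -5, 1], [0, -10, 2], [0, -16, 3], [0, -23, 4], [0, -30, 6]], roll=[0, 0, 0, 0, 0], grip=[0.5, 0.5, 0.5, 0.5, 0.5])

```text
time_s: 18.0
tool_pos: [0.5476, -0.0445, 0.0972]
eef_rot: [3.138, -0.005, 0.284]
ft_force: [-1.1, -1.0, 7.7]
finger_gap: 0.697
```

```bash
python3 - <<'E'
from h import *
st()
E
```

```text
t18.00 [547.6 -44.5  97.2] [ 3.1383 -0.0054  0.2837] F [-1.11 -1.02  7.67] M [-0.651  0.159 -0.01 ] gap 0.697
```

Emit:
send_rows(dp=[[0, -5, 2], [0, -10, 4], [0, -14, 6], [0, -18, 8], [0, -21, 10]], roll=[0, 0, 0, 0, 0], grip=[0.5, 0.5, 0.5, 0.5, 0.5])

```text
time_s: 18.42
tool_pos: [0.5414, -0.0223, 0.0864]
eef_rot: [3.14, -0.005, 0.285]
ft_force: [-1.3, 0.1, 6.7]
finger_gap: 0.699
```

```bash
python3 - <<'E'
from h import *
st()
E
```

```text
t18.42 [541.4 -22.3  86.4] [ 3.1404 -0.005   0.2855] F [-1.26  0.08  6.75] M [-0.022  0.04  -0.033] gap 0.699
```

Emit:
send_rows(dp=[[0, -3, 3], [0, -6, 5], [0, -9, 8], [0, -10, 9]], roll=[0, 0, 0, 0], grip=[0.5, 0.5, 0.5, 0.5])

```text
time_s: 18.75
tool_pos: [0.5383, -0.0114, 0.0771]
eef_rot: [-3.141, -0.005, 0.286]
ft_force: [-0.9, 2.1, 7.1]
finger_gap: 0.697
```

Emit:
send_rows(dp=[[0, 0, 0], [0, 0, 0], [0, 0, 0], [0, 0, 0], [0, 0, 0]], roll=[0, 0, 0, 0, 0], grip=[0.8, 1, 1, 1, 1])

```text
time_s: 19.17
tool_pos: [0.5364, -0.0137, 0.0753]
eef_rot: [3.141, -0.0, 0.285]
ft_force: [-0.7, 0.1, -0.1]
finger_gap: 1.001
```

Emit:
send_rows(dp=[[0, 0, 0], [0, 0, -30], [0, 0, -65], [0, 30, -100], [0, 50, -120]], roll=[0, 0, 0, 0, 0], grip=[1, 1, 1, 1, 1])

```text
time_s: 19.58
tool_pos: [0.5515, -0.0611, 0.1981]
eef_rot: [3.141, -0.003, 0.288]
ft_force: [1.4, -0.7, -0.0]
finger_gap: 0.997
```

Emit:
send_rows(dp=[[0, 8, 0], [0, 8, 0], [0, 8, 0]], roll=[0, 0, 0], grip=[1, 1, 1])

```text
time_s: 19.83
tool_pos: [0.5519, -0.0691, 0.1945]
eef_rot: [-3.141, 0.001, 0.284]
ft_force: [-0.4, 0.4, -0.6]
finger_gap: 0.997
```

```bash
python3 - <<'E'
from h import *
st();np.save("s6.npy",read_state(),allow_pickle=True)
w=optics.camera("wrist")[:,:,::-1];cv2.imwrite("pics/h_w.png",w)
b,g,r=[w[:,:,i].astype(int) for i in range(3)]
m=((g>1.35*r)&(g>1.15*b)).astype(np.uint8)
m=cv2.morphologyEx(m,cv2.MORPH_CLOSE,np.ones((9,9)))
n,l,s,_=cv2.connectedComponentsWithStats(m);k=1+np.argmax(s[1:,4]);print(s[k])
ys=np.where(l==k)[0];
for y in(ys.min()+3,ys.max()-3):
    x=np.where(l[y]==k)[0];print(y,x.min(),x.max())
E
```

```text
t19.83 [551.9 -69.1 194.5] [-3.1407e+00  1.2000e-03  2.8380e-01] F [-0.36  0.37 -0.59] M [0.032 0.033 0.037] gap 0.997
[ 232  104   54   51 2474]
107 232 285
151 236 279
```

```bash
python3 - <<'E'
from h import *
R=np.array([.531123,-.015125,1.85619])
s6=np.load("s6.npy",allow_pickle=True).item()
s3=dict(tool_pos=np.array([.5479,-.0709,.1915]),eef_rot=np.array([3.1368,-.002,.2764]))
def Q(p):
    L=np.array([[.022,.022],[.022,-.022],[-.05,-.022],[-.05,.022]]);th=np.pi/4+p[2];c,s=np.cos(th),np.sin(th)
    # p0: foot slide up slope from toe; rotation about the foot
    a=L[:,0]+.06;f=np.array([-.0005-.06*.7071+p[0]*.7071,.0745-.06*.7071+p[0]*.7071])
    return np.c_[f[0]+a*c-.003*s,L[:,1]+p[1],f[1]+a*s+.003*c]
for nm,s,o in(("old",s3,[[231,107.5],[286.5,107.5],[281,159],[236.5,159]]),("new",s6,[[231.7,104],[286,104],[279.5,155],[235.5,155]])):
    o=np.array(o);f=lambda p:(wproj(pl(R,Q(p)),s)-o).ravel()
    for fix in(0,1):
        if fix:r=least_squares(lambda p:f([p[0],p[1],0]),[0,0]).x;r=np.r_[r,0]
        else:r=least_squares(f,[0,0,0]).x
        print(nm,(r*[1e3,1e3,57.3]).round(1),f(r).round(1))
E
```

```text
old [-18.7  -5.7  -4.9] [ 2.6  0.5 -2.1  0.2 -1.7 -1.2  1.1 -0.8]
old [-12.8  -5.5   0. ] [ 1.8  2.  -1.2  1.7 -1.4 -3.4  0.7 -3. ]
new [-9.6 -8.8 -3.2] [ 1.   0.1 -1.5  0.2 -0.5 -0.6  1.2 -0.5]
new [-5.9 -8.7  0. ] [ 0.4  1.2 -0.9  1.2 -0.3 -2.   0.9 -2. ]
```

```bash
python3 - <<'E'
from h import *
plan([[.5325,.0049,.12,.285],[.5325,.0049,.063,.285]],start=None)
E
```

```text
[[1, -25, 25], [2, -50, 49], [2, -75, 74], [2, -75, 102], [2, -75, 131]] [0.0, 0.0, 0.0, 0.0, 0.0]
end [0.5321 0.0045 0.0628 0.2854]
```

Emit:
send_rows(dp=[[1, -30, 10], [2, -60, 35], [2, -75, 68], [2, -75, 102], [2, -75, 131]], roll=[0, 0, 0, 0, 0], grip=[1, 1, 1, 1, 1])

```text
time_s: 20.3
tool_pos: [0.5307, 0.0073, 0.0611]
eef_rot: [-3.139, 0.003, 0.29]
ft_force: [0.2, -0.8, -0.9]
finger_gap: 0.999
```

Emit:
send_rows(dp=[[0, 0, 0], [0, 0, 0], [0, 0, 0]], roll=[0, 0, 0], grip=[1, 1, 1])

```text
time_s: 20.55
tool_pos: [0.5337, 0.004, 0.0647]
eef_rot: [-3.141, 0.0, 0.286]
ft_force: [-0.5, -0.4, -0.2]
finger_gap: 1.001
```

Emit:
send_rows(dp=[[0, 0, 0], [0, 0, 0], [0, 0, 0], [0, 0, 0], [0, 0, 0]], roll=[0, 0, 0, 0, 0], grip=[0.5, 0.5, 0.5, 0.5, 0.5], grip_force=20)

```text
time_s: 20.97
tool_pos: [0.535, 0.0034, 0.0662]
eef_rot: [3.141, -0.003, 0.285]
ft_force: [-0.1, 0.5, 7.4]
finger_gap: 0.701
```

Emit:
send_rows(dp=[[0, 3, 3], [0, 8, -1], [0, 13, -5], [0, 18, -9], [0, 24, -13]], roll=[0, 0, 0, 0, 0], grip=[0.5, 0.5, 0.5, 0.5, 0.5])

```text
time_s: 21.38
tool_pos: [0.5399, -0.0165, 0.0783]
eef_rot: [-3.138, -0.001, 0.287]
ft_force: [-1.9, 6.5, -0.1]
finger_gap: 0.698
```

```bash
python3 - <<'E'
from h import *
st()
E
```

```text
t21.38 [539.9 -16.5  78.3] [-3.1383e+00 -7.0000e-04  2.8710e-01] F [-1.88  6.55 -0.09] M [ 1.667  0.424 -0.048] gap 0.698
```

Emit:
send_rows(dp=[[0, 6, -3], [0, 12, -6], [0, 18, -9], [0, 24, -12], [0, 30, -14]], roll=[0, 0, 0, 0, 0], grip=[0.5, 0.5, 0.5, 0.5, 0.5])

```text
time_s: 21.8
tool_pos: [0.5483, -0.0455, 0.0921]
eef_rot: [-3.138, -0.0, 0.287]
ft_force: [-0.5, 5.7, 0.4]
finger_gap: 0.698
```

```bash
python3 - <<'E'
from h import *
st()
E
```

```text
t21.80 [548.3 -45.5  92.1] [-3.1381e+00 -3.0000e-04  2.8660e-01] F [-0.51  5.74  0.37] M [ 1.658  0.44  -0.033] gap 0.698
```

Emit:
send_rows(dp=[[0, 5, -1], [0, 10, -2], [0, 14, -3], [0, 18, -3], [0, 20, -3]], roll=[0, 0, 0, 0, 0], grip=[0.5, 0.5, 0.5, 0.5, 0.5])

```text
time_s: 22.22
tool_pos: [0.5549, -0.0681, 0.095]
eef_rot: [3.141, -0.001, 0.285]
ft_force: [0.0, -0.3, -0.9]
finger_gap: 0.697
```

```bash
python3 - <<'E'
from h import *
st()
p=read_state()["tool_pos"];d=np.array([-.2817,.9595]);print("along",(p[:2]-[.5217,.0169])@d)
E
```

```text
t22.22 [554.9 -68.1  95. ] [ 3.1408e+00 -1.3000e-03  2.8490e-01] F [ 0.04 -0.27 -0.9 ] M [-0.036  0.005 -0.007] gap 0.697
along -0.09094579442932058
```

Emit:
send_rows(dp=[[0, -4, -20], [0, -8, -50], [0, -8, -50], [0, -8, -50]], roll=[0, 0, 0, 0], grip=[0.5, 0.5, 0.5, 0.5])

```text
time_s: 22.55
tool_pos: [0.5538, -0.0607, 0.1463]
eef_rot: [3.139, -0.004, 0.285]
ft_force: [-0.5, -0.1, -1.6]
finger_gap: 0.698
```

```bash
cat > meas.py <<'E'
import sys
from win import *
from scipy.spatial.transform import Rotation as Ro
A=np.c_[[0,0,-1],[-1,0,0],[0,-1,0]];Wp=np.array([[-50.1,22.2,3],[-50.1,-22.2,3],[22.1,-22.2,3],[22.1,22.2,3]])/1e3
st();s=read_state();w=optics.camera("wrist")[:,:,::-1];cv2.imwrite(f"pics/{sys.argv[1]}.png",w)
o,bb=quad(w);print(o.tolist(),bb)
R=Ro.from_euler("xyz",s["eef_rot"]).as_matrix()
f=lambda v:(wproj((v[:3]+(Wp@A.T)@Ro.from_euler("xyz",v[3:]).as_matrix().T)@R.T+s["tool_pos"],s)-o).ravel()
v=least_squares(f,[0,0,.008,0,0,0]).x;r=Ro.from_euler("xyz",v[3:]).as_matrix();F=v[:3]+r@[0,0,.06]
print("centre",(v[:3]*1e3).round(1),"rot",v[3:].round(3),"res",f(v).round(1),"\ngrip y",((v[:3]+r@[0,0,-.025-v[2]])*1e3).round(1),"foot tool",(F*1e3).round(1),"foot world",((R@F+s["tool_pos"])*1e3).round(1))
E
python3 meas.py i_w
```

```text
t22.55 [553.8 -60.7 146.3] [ 3.1394 -0.0043  0.2846] F [-0.5  -0.1  -1.58] M [-0.042  0.021 -0.042] gap 0.698
[[222, 211], [285, 211], [302, 242], [206, 242]] [ 206  211   97   33 2657]
centre [-0.1 -2.3 -0.4] rot [-0.19  -0.004  0.002] res [-0.2 -0.   0.2  0.  -0.1 -0.   0.1  0. ] 
grip y [  0.   -6.9 -24.6] foot tool [-0.3  9.1 58.5] foot world [556.4 -69.5  87.9]
```

```bash
python3 - <<'E'
import cv2,numpy as np
w=cv2.imread("pics/i_w.png")[195:325,150:362];w=cv2.convertScaleAbs(w,alpha=1.8,beta=15)
f=3.77;c=cv2.resize(w,None,fx=f,fy=f,interpolation=cv2.INTER_CUBIC)
for i in range(0,212,10):cv2.putText(c,str(150+i),(int(i*f),10),0,.33,(0,0,255),1)
for i in range(0,130,10):cv2.putText(c,str(195+i),(0,int(i*f)+4),0,.33,(0,0,255),1)
g=cv2.imread("pics/i_w.png")
cv2.imwrite("pics/i2.png",c);print(c.shape)
E
python3 - <<'E'
import sys;sys.path.insert(0,".")
from h import *
from scipy.spatial.transform import Rotation as Ro
s=read_state();R=Ro.from_euler("xyz",s["eef_rot"]).as_matrix()
for y in(-11,0,11):
    P=np.array([[sx*30.,y,z] for sx in(-1,1) for z in(-6,-25,-40)])/1e3
    print(y,wproj(P@R.T+s["tool_pos"],s).round(0).tolist())
E
```

```text
(490, 799, 3)
-11 [[195.0, 225.0], [188.0, 242.0], [181.0, 259.0], [313.0, 225.0], [320.0, 242.0], [327.0, 259.0]]
0 [[197.0, 243.0], [190.0, 262.0], [184.0, 281.0], [311.0, 243.0], [318.0, 262.0], [324.0, 281.0]]
11 [[199.0, 261.0], [192.0, 281.0], [187.0, 300.0], [309.0, 261.0], [316.0, 281.0], [321.0, 300.0]]
```

View pics/i2.png

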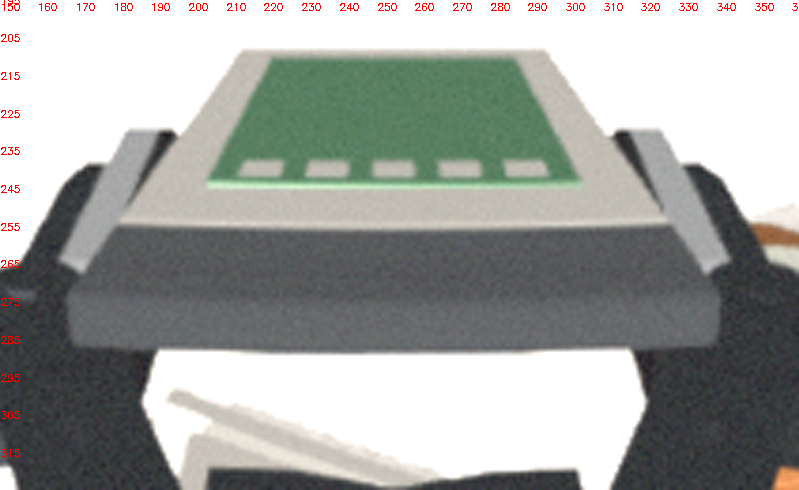

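View: the pads' front edges run from (184,230) to (168,265), and the plate's front face sits about 1 mm inside them. The grip is therefore really 7 mm off-centre with 0.19 rad lean. I'll lay it back once more and regrip lower and further up-slope, to bias the plate to the pad middle.

Emit:
send_rows(dp=[[0, -10, 10], [0, -10, 35], [0, -10, 48], [0, -10, 54], [0, -10, 55]], roll=[0, 0, 0, 0, 0], grip=[0.5, 0.5, 0.5, 0.5, 0.5])

```text
time_s: 23.02
tool_pos: [0.5477, -0.0499, 0.0878]
eef_rot: [-3.14, 0.004, 0.285]
ft_force: [-3.0, -0.1, 10.7]
finger_gap: 0.698
```

Emit:
send_rows(dp=[[0, -6, 2], [0, -13, 4], [0, -19, 7], [0, -26, 10], [0, -32, 14]], roll=[0, 0, 0, 0, 0], grip=[0.5, 0.5, 0.5, 0.5, 0.5])

```text
time_s: 23.43
tool_pos: [0.5396, -0.0194, 0.0745]
eef_rot: [3.142, 0.001, 0.285]
ft_force: [-1.3, -1.1, 3.4]
finger_gap: 0.696
```

```bash
python3 - <<'E'
from h import *
st()
E
```

```text
t23.43 [539.6 -19.4  74.5] [3.1415e+00 1.1000e-03 2.8460e-01] F [-1.31 -1.06  3.44] M [-0.64   0.265 -0.096] gap 0.696
```

Emit:
send_rows(dp=[[0, -3, 2], [0, -6, 4], [0, -9, 6], [0, -11, 8], [0, -11, 8]], roll=[0, 0, 0, 0, 0], grip=[0.5, 0.5, 0.5, 0.5, 0.5])

```text
time_s: 23.85
tool_pos: [0.5377, -0.0119, 0.0689]
eef_rot: [3.138, -0.0, 0.284]
ft_force: [-5.1, -8.4, 15.9]
finger_gap: 0.696
```

```bash
python3 - <<'E'
from h import *
st()
E
```

```text
t23.85 [537.7 -11.9  68.9] [ 3.1385e+00 -1.0000e-04  2.8350e-01] F [-5.11 -8.44 15.93] M [-1.823  1.238  0.113] gap 0.696
```

Emit:
send_rows(dp=[[0, -2, 2], [0, -4, 4], [0, -6, 6], [0, -6, 6]], roll=[0, 0, 0, 0], grip=[0.5, 0.5, 0.5, 0.5])

```text
time_s: 24.18
tool_pos: [0.5375, -0.0096, 0.065]
eef_rot: [3.135, -0.002, 0.28]
ft_force: [-7.9, -15.0, 30.3]
finger_gap: 0.697
```

```bash
python3 - <<'E'
from h import *
st()
E
```

```text
t24.18 [537.5  -9.6  65. ] [ 3.135e+00 -2.100e-03  2.803e-01] F [ -7.86 -14.98  30.34] M [-3.141  1.985  0.104] gap 0.697
```

Emit:
send_rows(dp=[[0, 0, -2], [0, 0, -2], [0, 0, -2], [0, 0, -2], [0, 0, -2]], roll=[0, 0, 0, 0, 0], grip=[0.8, 1, 1, 1, 1])

```text
time_s: 24.6
tool_pos: [0.5352, -0.0024, 0.0627]
eef_rot: [-3.141, 0.001, 0.286]
ft_force: [0.9, 0.6, 0.6]
finger_gap: 1.001
```

```bash
cat >> h.py <<'E'
def along():
    st();p=read_state()["tool_pos"];r=p[:2]-np.array([.5217,.0169]);print("along %.1f lat %.1f z %.1f"%(r@[-281.7,959.5],r@[-959.5,-281.7],p[2]*1e3))
E
python3 -c "
from h import *
along()"
```

```text
t24.60 [535.2  -2.4  62.7] [-3.1407e+00  6.0000e-04  2.8610e-01] F [0.85 0.6  0.6 ] M [-0.051  0.035 -0.019] gap 1.001
along -22.3 lat -7.5 z 62.7
```

Emit:
send_rows(dp=[[0, -4, 0], [0, -8, -1], [0, -8, -1]], roll=[0, 0, 0], grip=[1, 1, 1])

```text
time_s: 24.85
tool_pos: [0.5329, 0.0059, 0.0641]
eef_rot: [-3.141, 0.0, 0.287]
ft_force: [-0.3, -0.1, -0.9]
finger_gap: 0.999
```

Emit:
send_rows(dp=[[0, 0, 0], [0, 0, 0], [0, 0, 0], [0, 0, 0], [0, 0, 0]], roll=[0, 0, 0, 0, 0], grip=[0.5, 0.5, 0.5, 0.5, 0.5], grip_force=20)

```text
time_s: 25.27
tool_pos: [0.5333, 0.0044, 0.0644]
eef_rot: [-3.141, -0.0, 0.285]
ft_force: [0.2, 0.5, 1.1]
finger_gap: 0.7
```

```bash
python3 -c "
from h import *
along()"
```

```text
t25.27 [533.3   4.4  64.4] [-3.1414e+00 -1.0000e-04  2.8490e-01] F [0.17 0.53 1.13] M [ 0.12   0.138 -0.02 ] gap 0.700
along -15.2 lat -7.6 z 64.4
```

Emit:
send_rows(dp=[[0, 2, 2], [0, 5, 0], [0, 9, -3], [0, 13, -6], [0, 18, -9]], roll=[0, 0, 0, 0, 0], grip=[0.5, 0.5, 0.5, 0.5, 0.5])

```text
time_s: 25.68
tool_pos: [0.5371, -0.0088, 0.0735]
eef_rot: [-3.137, 0.001, 0.288]
ft_force: [-4.0, 9.4, 5.4]
finger_gap: 0.699
```

```bash
python3 -c "
from h import *
along()"
```

```text
t25.68 [537.1  -8.8  73.5] [-3.1368e+00  1.2000e-03  2.8770e-01] F [-3.97  9.36  5.44] M [ 2.029  0.954 -0.101] gap 0.699
along -29.0 lat -7.5 z 73.5
```

Emit:
send_rows(dp=[[0, 4, -2], [0, 8, -4], [0, 12, -6], [0, 17, -8], [0, 21, -9]], roll=[0, 0, 0, 0, 0], grip=[0.5, 0.5, 0.5, 0.5, 0.5])

```text
time_s: 26.1
tool_pos: [0.5431, -0.0293, 0.0825]
eef_rot: [-3.137, 0.001, 0.287]
ft_force: [-4.5, 9.2, 8.1]
finger_gap: 0.703
```

```bash
python3 -c "
from h import *
along()"
```

```text
t26.10 [543.1 -29.3  82.5] [-3.1368e+00  1.4000e-03  2.8690e-01] F [-4.52  9.2   8.06] M [ 2.171  1.173 -0.245] gap 0.703
along -50.4 lat -7.5 z 82.5
```

Emit:
send_rows(dp=[[0, 5, -1], [0, 10, -2], [0, 15, -3], [0, 20, -3], [0, 24, -3]], roll=[0, 0, 0, 0, 0], grip=[0.5, 0.5, 0.5, 0.5, 0.5])

```text
time_s: 26.52
tool_pos: [0.5501, -0.052, 0.0862]
eef_rot: [-3.136, 0.001, 0.287]
ft_force: [-5.6, 10.4, 15.4]
finger_gap: 0.696
```

```bash
python3 -c "
from h import *
along()"
```

```text
t26.52 [550.1 -52.   86.2] [-3.1363e+00  1.0000e-03  2.8700e-01] F [-5.6  10.39 15.38] M [ 2.663  1.784 -0.106] gap 0.696
along -74.1 lat -7.8 z 86.2
```

Emit:
send_rows(dp=[[0, 4, 0], [0, 8, -1], [0, 11, -1], [0, 13, -1], [0, 14, -1]], roll=[0, 0, 0, 0, 0], grip=[0.5, 0.5, 0.5, 0.5, 0.5])

```text
time_s: 26.93
tool_pos: [0.5546, -0.0644, 0.0867]
eef_rot: [-3.136, -0.0, 0.288]
ft_force: [-3.0, 11.8, 7.8]
finger_gap: 0.676
```

```bash
python3 -c "
from h import *
along()"
```

```text
t26.93 [554.6 -64.4  86.7] [-3.1356e+00 -4.0000e-04  2.8750e-01] F [-2.96 11.83  7.83] M [ 3.133  0.776 -0.09 ] gap 0.676
along -87.3 lat -8.7 z 86.7
```

Emit:
send_rows(dp=[[0, -2, -15], [0, -2, -45], [0, -2, -60], [0, -2, -60], [0, -2, -60]], roll=[0, 0, 0, 0, 0], grip=[0.5, 0.5, 0.5, 0.5, 0.5])

```text
time_s: 27.35
tool_pos: [0.5549, -0.0679, 0.1469]
eef_rot: [3.141, -0.002, 0.285]
ft_force: [0.7, 0.3, -0.5]
finger_gap: 0.665
```

```bash
python3 meas.py j_w
```

```text
t27.35 [554.9 -67.9 146.9] [ 3.1408e+00 -1.8000e-03  2.8480e-01] F [ 0.73  0.31 -0.5 ] M [-0.001  0.009  0.009] gap 0.665
[[221, 201], [285, 201], [304, 237], [204, 236]] [ 204  201  102   37 3118]
centre [-0.2 -8.1 -3.6] rot [-0.136 -0.007  0.011] res [-0.6 -0.2  0.6  0.3 -0.3 -0.2  0.2  0.2] 
grip y [  0.  -11.  -24.8] foot tool [-0.7  0.  55.8] foot world [554.4 -68.1  91.1]
```

Emit:
send_rows(dp=[[0, -9, 10], [0, -9, 38], [0, -9, 52], [0, -9, 57], [0, -9, 58]], roll=[0, 0, 0, 0, 0], grip=[0.5, 0.5, 0.5, 0.5, 0.5])

```text
time_s: 27.82
tool_pos: [0.549, -0.0584, 0.0856]
eef_rot: [-3.139, 0.006, 0.285]
ft_force: [-3.0, -0.9, 1.5]
finger_gap: 0.672
```

Emit:
send_rows(dp=[[0, -7, 2], [0, -14, 4], [0, -21, 7], [0, -28, 10], [0, -34, 14]], roll=[0, 0, 0, 0, 0], grip=[0.5, 0.5, 0.5, 0.5, 0.5])

```text
time_s: 28.23
tool_pos: [0.5424, -0.0247, 0.0743]
eef_rot: [-3.141, -0.001, 0.286]
ft_force: [0.7, -0.3, -0.9]
finger_gap: 0.658
```

Emit:
send_rows(dp=[[0, -4, 3], [0, -8, 6], [0, -12, 9], [0, -15, 12], [0, -15, 13]], roll=[0, 0, 0, 0, 0], grip=[0.5, 0.5, 0.5, 0.5, 0.5])

```text
time_s: 28.65
tool_pos: [0.5425, -0.0193, 0.0686]
eef_rot: [3.132, -0.007, 0.279]
ft_force: [-16.4, -15.8, 64.5]
finger_gap: 0.66
```

```bash
python3 -c "
from h import *
along()"
```

```text
t28.65 [542.5 -19.3  68.6] [ 3.132  -0.0065  0.2792] F [-16.37 -15.77  64.54] M [-3.907  3.383 -0.337] gap 0.660
along -40.6 lat -9.8 z 68.6
```

Emit:
send_rows(dp=[[0, 3, -8], [0, 5, -13], [0, 5, -13]], roll=[0, 0, 0], grip=[0.5, 0.5, 0.5])

```text
time_s: 28.9
tool_pos: [0.542, -0.0191, 0.0766]
eef_rot: [3.138, -0.005, 0.283]
ft_force: [1.5, -4.9, 2.7]
finger_gap: 0.666
```

```bash
cat > winw.py <<'E'
import sys
from h import *
from scipy.spatial.transform import Rotation as Ro
# generic window fit (no min row): pose of plate in tool frame; tilt start guess argv[2]
st();s=read_state();w=optics.camera("wrist")[:,:,::-1];cv2.imwrite(f"pics/{sys.argv[1]}.png",w)
b,g,r=[w[:,:,i].astype(int) for i in range(3)]
m=((g>1.35*r)&(g>1.15*b)).astype(np.uint8);m=cv2.morphologyEx(m,cv2.MORPH_CLOSE,np.ones((9,9)))
n,l,q,_=cv2.connectedComponentsWithStats(m);k=1+np.argmax(q[1:,4]);print("bbox",q[k])
c=max(cv2.findContours((l==k).astype(np.uint8),0,cv2.CHAIN_APPROX_NONE)[0],key=cv2.contourArea)
for e in np.linspace(.01,.2,40):
    o=cv2.approxPolyDP(cv2.convexHull(c),e*cv2.arcLength(c,True),True)[:,0]
    if len(o)<=4:break
o=o[np.argsort(o[:,1])].astype(float);o=np.r_[o[:2][np.argsort(o[:2,0])],o[2:][np.argsort(-o[2:,0])]];print("quad",o.tolist())
A=np.c_[[0,0,-1],[-1,0,0],[0,-1,0]];R=Ro.from_euler("xyz",s["eef_rot"]).as_matrix();best=None
W0=np.array([[-50.1,22.2,3],[-50.1,-22.2,3],[22.1,-22.2,3],[22.1,22.2,3]])/1e3
for W in(W0,W0[[2,3,0,1]]):
  for t0 in(0,-.4,-.8,-1.4):
    f=lambda v:(wproj((v[:3]+(W@A.T)@Ro.from_euler("xyz",v[3:]).as_matrix().T)@R.T+s["tool_pos"],s)-o).ravel()
    v=least_squares(f,[0,0,0,t0,0,0])
    if best is None or v.cost<best[0]:best=(v.cost,v.x,f(v.x))
v=best[1];r=Ro.from_euler("xyz",v[3:]).as_matrix()
print("cost %.1f"%best[0],"centre tool",(v[:3]*1e3).round(1),"rot",v[3:].round(3))
for nm,u in(("head",-.06),("centre",0),("foot",.06)):
    p=R@(v[:3]+r@[0,0,u])+s["tool_pos"];d=p[:2]-np.array([.5217,.0169])
    print(nm,"world",(p*1e3).round(1),"along %.1f lat %.1f"%(d@[-281.7,959.5],d@[-959.5,-281.7]))
E
python3 winw.py k1
```

```text
t28.90 [542.  -19.1  76.6] [ 3.138  -0.0051  0.2827] F [ 1.48 -4.94  2.74] M [-1.198 -0.455  0.01 ] gap 0.666
bbox [ 204  233  101   27 2051]
quad [[204.0, 237.0], [304.0, 233.0], [288.0, 257.0], [222.0, 259.0]]
cost 0.1 centre tool [ 0.1 -3.4 -6.8] rot [-2.451  3.127 -0.034]
head world [529.6  20.9 129.4] along 1.6 lat -8.7
centre world [541.1 -15.7  83.3] along -36.8 lat -9.5
foot world [552.7 -52.4  37.2] along -75.2 lat -10.2
```

Emit:
send_rows(dp=[[0, 0, 3], [0, -1, 6], [0, -1, 6]], roll=[0, 0, 0], grip=[0.5, 0.5, 0.5])

```text
time_s: 29.2
tool_pos: [0.542, -0.017, 0.0711]
eef_rot: [3.139, -0.005, 0.284]
ft_force: [-2.9, -6.1, 23.5]
finger_gap: 0.659
```

Emit:
send_rows(dp=[[0, 0, 0], [0, 0, 0], [0, 0, 0], [0, 0, 0], [0, 0, 0]], roll=[0, 0, 0, 0, 0], grip=[0.8, 1, 1, 1, 1])

```text
time_s: 29.62
tool_pos: [0.5385, -0.0149, 0.0676]
eef_rot: [-3.141, 0.001, 0.286]
ft_force: [0.5, -0.3, -0.4]
finger_gap: 0.996
```

Emit:
send_rows(dp=[[0, 0, 0], [0, 0, -30], [0, 0, -65], [0, 25, -100], [0, 45, -120]], roll=[0, 0, 0, 0, 0], grip=[1, 1, 1, 1, 1])

```text
time_s: 30.03
tool_pos: [0.5532, -0.0583, 0.1915]
eef_rot: [3.141, -0.003, 0.288]
ft_force: [1.1, -0.5, 0.6]
finger_gap: 1.0
```

Emit:
send_rows(dp=[[0, 0, 0], [0, 0, 0]], roll=[0, 0], grip=[1, 1])

```text
time_s: 30.2
tool_pos: [0.553, -0.0605, 0.1898]
eef_rot: [3.14, -0.003, 0.282]
ft_force: [-0.4, 0.5, -0.5]
finger_gap: 1.002
```

```bash
python3 winw.py k2; python3 -c "
from h import *
along()"
```

```text
t30.20 [553.  -60.5 189.8] [ 3.1402e+00 -3.1000e-03  2.8220e-01] F [-0.36  0.47 -0.46] M [ 0.015 -0.011 -0.016] gap 1.002
bbox [ 229  114   54   49 2403]
quad [[229.0, 114.0], [282.0, 114.0], [277.0, 162.0], [235.0, 162.0]]
cost 0.2 centre tool [  1.6 -44.4 127. ] rot [-2.316e+00  3.156e+00 -3.000e-03]
head world [529.5  24.7 103.3] along 5.3 lat -9.7
centre world [542.6 -17.5  62.7] along -38.9 lat -10.4
foot world [555.8 -59.6  22.1] along -83.0 lat -11.1
t30.25 [551.6 -59.  188.2] [-3.1412e+00 -2.0000e-04  2.8400e-01] F [-1.14  0.04 -0.97] M [ 0.043 -0.004 -0.026] gap 1.003
along -81.3 lat -7.3 z 188.2
```

Emit:
send_rows(dp=[[0, -35, 5], [0, -70, 20], [0, -80, 55], [0, -80, 92], [0, -80, 115]], roll=[0, 0, 0, 0, 0], grip=[1, 1, 1, 1, 1])

```text
time_s: 30.67
tool_pos: [0.5254, 0.0209, 0.0691]
eef_rot: [-3.139, 0.006, 0.29]
ft_force: [-0.7, -0.5, -0.3]
finger_gap: 1.004
```

Emit:
send_rows(dp=[[0, 0, 0], [0, 0, 0], [0, 0, 0]], roll=[0, 0, 0], grip=[1, 1, 1])

```text
time_s: 30.92
tool_pos: [0.5294, 0.0183, 0.0736]
eef_rot: [-3.141, 0.0, 0.285]
ft_force: [0.5, -0.0, 0.9]
finger_gap: 1.0
```

```bash
python3 -c "
from h import *
along()"
```

```text
t30.92 [529.4  18.3  73.6] [-3.1413e+00  2.0000e-04  2.8540e-01] F [ 0.53 -0.02  0.91] M [-0.015 -0.013  0.025] gap 1.000
along -0.8 lat -7.8 z 73.6
```

Emit:
send_rows(dp=[[0, 0, 0], [0, 0, 0], [0, 0, 0], [0, 0, 0], [0, 0, 0]], roll=[0, 0, 0, 0, 0], grip=[0.5, 0.5, 0.5, 0.5, 0.5], grip_force=20)

```text
time_s: 31.33
tool_pos: [0.5308, 0.0178, 0.075]
eef_rot: [3.141, -0.003, 0.285]
ft_force: [-1.0, -0.2, 6.4]
finger_gap: 0.705
```

Emit:
send_rows(dp=[[0, 2, 1], [0, 7, -4], [0, 13, -9], [0, 19, -13], [0, 26, -17]], roll=[0, 0, 0, 0, 0], grip=[0.5, 0.5, 0.5, 0.5, 0.5])

```text
time_s: 31.75
tool_pos: [0.5379, -0.0041, 0.0919]
eef_rot: [-3.139, -0.003, 0.287]
ft_force: [-0.6, 6.7, 3.9]
finger_gap: 0.698
```

Emit:
send_rows(dp=[[0, 7, -4], [0, 14, -8], [0, 21, -11], [0, 29, -14], [0, 36, -16]], roll=[0, 0, 0, 0, 0], grip=[0.5, 0.5, 0.5, 0.5, 0.5])

```text
time_s: 32.17
tool_pos: [0.5476, -0.0421, 0.107]
eef_rot: [3.141, -0.002, 0.285]
ft_force: [0.8, 4.0, 0.8]
finger_gap: 0.698
```

```bash
python3 -c "
from h import *
along()"
```

```text
t32.17 [547.6 -42.1 107. ] [ 3.1415e+00 -1.6000e-03  2.8510e-01] F [0.83 4.04 0.84] M [ 1.109 -0.351  0.026] gap 0.698
along -63.9 lat -8.3 z 107.0
```

Emit:
send_rows(dp=[[0, 3, 3], [0, 9, 3], [0, 15, 2], [0, 20, 2], [0, 24, 2]], roll=[0, 0, 0, 0, 0], grip=[0.5, 0.5, 0.5, 0.5, 0.5])

```text
time_s: 32.58
tool_pos: [0.5547, -0.0659, 0.1054]
eef_rot: [3.141, -0.002, 0.284]
ft_force: [0.8, 3.4, 5.3]
finger_gap: 0.695
```

Emit:
send_rows(dp=[[0, 2, 0], [0, 3, 0]], roll=[0, 0], grip=[0.5, 0.5])

```text
time_s: 32.75
tool_pos: [0.5555, -0.0689, 0.1051]
eef_rot: [3.141, -0.002, 0.283]
ft_force: [1.5, 3.0, 5.7]
finger_gap: 0.699
```

Emit:
send_rows(dp=[[0, -1, -15], [0, -1, -45], [0, -1, -60], [0, -1, -60], [0, -1, -60]], roll=[0, 0, 0, 0, 0], grip=[0.5, 0.5, 0.5, 0.5, 0.5])

```text
time_s: 33.17
tool_pos: [0.5538, -0.0685, 0.1644]
eef_rot: [3.14, 0.0, 0.283]
ft_force: [0.0, 0.4, -1.2]
finger_gap: 0.703
```

```bash
python3 meas.py l_w;python3 -c "
from h import *
along()"
```

```text
t33.17 [553.8 -68.5 164.4] [3.1402e+00 2.0000e-04 2.8320e-01] F [ 0.    0.36 -1.18] M [-0.03  -0.007  0.029] gap 0.703
[[225, 188], [284, 189], [297, 252], [211, 251]] [ 211  188   87   65 4764]
centre [ 0.1  2.9 14. ] rot [0.156 0.004 0.014] res [-0.9  0.1  0.9 -0.  -0.4  0.   0.4 -0.1] 
grip y [ -0.1   9.  -24.5] foot tool [ 0.5 -6.4 73.2] foot world [552.5 -62.4  91.2]
t33.22 [553.  -68.1 163.4] [3.1412e+00 2.0000e-03 2.8360e-01] F [-0.97 -0.37 -1.08] M [0.024 0.011 0.021] gap 0.695
along -90.3 lat -6.1 z 163.4
```

Emit:
send_rows(dp=[[0, -1, 20], [0, -1, 45], [0, -1, 55], [0, -1, 57], [0, -1, 57]], roll=[0, 0, 0, 0, 0], grip=[0.5, 0.5, 0.5, 0.5, 0.5])

```text
time_s: 33.63
tool_pos: [0.5524, -0.066, 0.1058]
eef_rot: [-3.141, 0.004, 0.285]
ft_force: [-0.0, 0.1, -1.1]
finger_gap: 0.699
```

Emit:
send_rows(dp=[[0, -4, 0], [0, -8, 0], [0, -12, 0], [0, -16, 0], [0, -18, 0]], roll=[0, 0, 0, 0, 0], grip=[0.5, 0.5, 0.5, 0.5, 0.5])

```text
time_s: 34.05
tool_pos: [0.5494, -0.0483, 0.1084]
eef_rot: [3.141, -0.002, 0.285]
ft_force: [0.0, -2.6, 4.1]
finger_gap: 0.7
```

Emit:
send_rows(dp=[[0, 1, -15], [0, 1, -45], [0, 1, -60], [0, 1, -60], [0, 1, -60]], roll=[0, 0, 0, 0, 0], grip=[0.5, 0.5, 0.5, 0.5, 0.5])

```text
time_s: 34.47
tool_pos: [0.5495, -0.0481, 0.1682]
eef_rot: [-3.141, -0.002, 0.286]
ft_force: [-0.2, 0.2, -0.6]
finger_gap: 0.698
```

```bash
python3 meas.py n_w;python3 -c "
from h import *
along()
p=pose();print(p)
plan([[.555,-.15,.285,.20],[.5655,-.40,.285,-.151]],step=.04)"
```

```text
t34.47 [549.5 -48.1 168.2] [-3.1412e+00 -2.3000e-03  2.8600e-01] F [-0.24  0.18 -0.57] M [-0.022 -0.043 -0.034] gap 0.698
[[225, 203], [283, 204], [297, 255], [210, 255]] [ 210  203   88   53 3881]
centre [-0.2  7.  11.7] rot [0.012 0.004 0.005] res [-1.1  0.4  1.1 -0.3 -0.5  0.2  0.5 -0.3] 
grip y [ -0.3   7.4 -25. ] foot tool [ 0.1  6.3 71.7] foot world [551.6 -54.1  96.5]
t34.52 [548.6 -48.3 167. ] [-3.1407e+00  1.0000e-04  2.8600e-01] F [-0.08 -0.4  -1.41] M [ 0.001 -0.01   0.   ] gap 0.699
along -70.1 lat -7.5 z 167.0
[ 0.54859941 -0.04826312  0.16702719  0.28597517]
[[-6, 25, -29], [-11, 50, -59], [-17, 75, -88], [-23, 99, -118], [-31, 134, -118]] [0.021, 0.043, 0.064, 0.086, 0.136]
[[-4, 36, 0], [-8, 71, 0], [-12, 107, 0], [-16, 142, 0], [-19, 178, 0]] [0.05, 0.1, 0.151, 0.201, 0.251]
[[5, 35, 0]] [0.05]
end [ 0.5659 -0.3997  0.285  -0.151 ]
```

Emit:
send_rows(dp=[[-6, 25, -29], [-11, 50, -59], [-17, 75, -88], [-23, 99, -118], [-31, 134, -118]], roll=[0.021, 0.043, 0.064, 0.086, 0.136], grip=[0.5, 0.5, 0.5, 0.5, 0.5])

```text
time_s: 34.93
tool_pos: [0.56, -0.1855, 0.2904]
eef_rot: [3.141, -0.008, 0.152]
ft_force: [2.1, 0.6, 0.7]
finger_gap: 0.7
```

Emit:
send_rows(dp=[[-4, 36, 0], [-9, 72, 0], [-13, 108, 0], [-17, 143, 0], [-17, 158, 0]], roll=[0.06, 0.12, 0.18, 0.24, 0.3], grip=[0.5, 0.5, 0.5, 0.5, 0.5])

```text
time_s: 35.35
tool_pos: [0.5607, -0.3512, 0.283]
eef_rot: [3.139, 0.004, -0.16]
ft_force: [-0.1, -1.1, -1.0]
finger_gap: 0.701
```

Emit:
send_rows(dp=[[0, 0, 0], [0, 0, 0], [0, 0, 0]], roll=[0, 0, 0], grip=[0.5, 0.5, 0.5])

```text
time_s: 35.6
tool_pos: [0.5637, -0.3433, 0.2836]
eef_rot: [-3.139, 0.002, -0.148]
ft_force: [-0.0, 1.4, -1.5]
finger_gap: 0.698
```

```bash
python3 -c "
from h import *
st()
plan([[.5629,-.3445,.21,-.150],[.5629,-.3445,.145,-.150]],step=.04)"; python3 meas.py o_w
```

```text
t35.60 [ 563.7 -343.3  283.6] [-3.1392e+00  2.4000e-03 -1.4830e-01] F [-0.02  1.39 -1.47] M [ 0.051  0.021 -0.005] gap 0.698
[[0, 1, 37], [-1, 1, 74], [-1, 1, 106], [-1, 1, 139]] [0.001, 0.002, 0.002, 0.002]
end [ 0.5625 -0.3441  0.1446 -0.1503]
t35.60 [ 563.7 -343.3  283.6] [-3.1392e+00  2.4000e-03 -1.4830e-01] F [-0.02  1.39 -1.47] M [ 0.051  0.021 -0.005] gap 0.698
[[225, 203], [283, 204], [297, 255], [211, 255]] [ 211  203   87   53 3893]
centre [ 0.5  7.6 13. ] rot [0.016 0.    0.007] res [-0.9  0.3  0.9 -0.3 -0.4  0.2  0.4 -0.3] 
grip y [  0.5   8.2 -25. ] foot tool [ 0.5  6.6 73. ] foot world [ 563.  -349.7  210.5]
```

Emit:
send_rows(dp=[[0, 1, 37], [-1, 1, 74], [-1, 1, 106], [-1, 1, 130], [-1, 1, 138]], roll=[0.001, 0.002, 0.002, 0.002, 0.002], grip=[0.5, 0.5, 0.5, 0.5, 0.5])

```text
time_s: 36.07
tool_pos: [0.5604, -0.3422, 0.1425]
eef_rot: [-3.138, 0.007, -0.15]
ft_force: [-1.2, 0.5, -2.4]
finger_gap: 0.701
```

Emit:
send_rows(dp=[[0, 0, 0], [0, 0, 2], [0, 0, 4]], roll=[0, 0, 0], grip=[0.5, 0.5, 0.5])

```text
time_s: 36.32
tool_pos: [0.5642, -0.3467, 0.1456]
eef_rot: [3.14, -0.004, -0.152]
ft_force: [0.1, 0.9, -0.2]
finger_gap: 0.699
```

Emit:
send_rows(dp=[[0, 0, 3], [0, 0, 6], [0, 0, 8], [0, 0, 8]], roll=[0, 0, 0, 0], grip=[0.5, 0.5, 0.5, 0.5])

```text
time_s: 36.65
tool_pos: [0.5623, -0.3463, 0.1352]
eef_rot: [-3.141, 0.0, -0.153]
ft_force: [-0.1, -0.0, -1.2]
finger_gap: 0.697
```

```bash
python3 -c "
from h import *
st()"
```

```text
t36.65 [ 562.3 -346.3  135.2] [-3.1415e+00  1.0000e-04 -1.5300e-01] F [-0.14 -0.02 -1.24] M [ 0.016 -0.016 -0.042] gap 0.697
```

Emit:
send_rows(dp=[[0, 0, 3], [0, 0, 6], [0, 0, 8], [0, 0, 8]], roll=[0, 0, 0, 0], grip=[0.5, 0.5, 0.5, 0.5])

```text
time_s: 36.98
tool_pos: [0.562, -0.346, 0.1265]
eef_rot: [-3.141, 0.001, -0.153]
ft_force: [-0.2, 0.7, -0.5]
finger_gap: 0.7
```

```bash
python3 -c "
from h import *
st()"
```

```text
t36.98 [ 562.  -346.   126.5] [-3.1412e+00  1.2000e-03 -1.5300e-01] F [-0.16  0.71 -0.5 ] M [-0.006 -0.     0.005] gap 0.700
```

Emit:
send_rows(dp=[[0, 0, 4], [0, 0, 8], [0, 0, 11], [0, 0, 14], [0, 0, 14]], roll=[0, 0, 0, 0, 0], grip=[0.5, 0.5, 0.5, 0.5, 0.5])

```text
time_s: 37.4
tool_pos: [0.5619, -0.3459, 0.1123]
eef_rot: [-3.141, 0.001, -0.153]
ft_force: [-0.5, 0.1, -0.9]
finger_gap: 0.698
```

```bash
python3 -c "
from h import *
st()"
```

```text
t37.40 [ 561.9 -345.9  112.3] [-3.141e+00  1.500e-03 -1.529e-01] F [-0.49  0.12 -0.91] M [ 0.009 -0.005  0.023] gap 0.698
```

No contact and sliding freely, with the foot about 28 mm above the floor. Continuing.

Emit:
send_rows(dp=[[0, 0, 5], [0, 0, 10], [0, 0, 15], [0, 0, 19], [0, 0, 19]], roll=[0, 0, 0, 0, 0], grip=[0.5, 0.5, 0.5, 0.5, 0.5])

```text
time_s: 37.82
tool_pos: [0.5617, -0.3458, 0.0929]
eef_rot: [-3.141, 0.002, -0.153]
ft_force: [-0.8, 0.4, -1.5]
finger_gap: 0.699
```

Emit:
send_rows(dp=[[0, 0, 3], [0, 0, 5], [0, 0, 7], [0, 0, 8], [0, 0, 8]], roll=[0, 0, 0, 0, 0], grip=[0.5, 0.5, 0.5, 0.5, 0.5])

```text
time_s: 38.23
tool_pos: [0.5623, -0.3462, 0.086]
eef_rot: [-3.141, 0.0, -0.153]
ft_force: [-0.1, -0.3, -0.8]
finger_gap: 0.692
```

```bash
python3 -c "
from h import *
st()"
```

```text
t38.23 [ 562.3 -346.2   86. ] [-3.1414e+00  4.0000e-04 -1.5300e-01] F [-0.08 -0.3  -0.79] M [-0.019  0.023  0.041] gap 0.692
```

Continue until the floor is felt, with the foot expected at TCP z ≈ 0.082.

Emit:
send_rows(dp=[[0, 0, 1], [0, 0, 2], [0, 0, 3], [0, 0, 4], [0, 0, 5]], roll=[0, 0, 0, 0, 0], grip=[0.5, 0.5, 0.5, 0.5, 0.5])

```text
time_s: 38.65
tool_pos: [0.5625, -0.3463, 0.0812]
eef_rot: [-3.142, -0.0, -0.153]
ft_force: [0.0, 0.2, -0.8]
finger_gap: 0.701
```

Emit:
send_rows(dp=[[0, 0, 1], [0, 0, 2], [0, 0, 3], [0, 0, 3], [0, 0, 3]], roll=[0, 0, 0, 0, 0], grip=[0.5, 0.5, 0.5, 0.5, 0.5])

```text
time_s: 39.07
tool_pos: [0.5624, -0.3467, 0.0806]
eef_rot: [3.142, -0.0, -0.153]
ft_force: [-5.6, 2.3, 12.4]
finger_gap: 0.699
```

```bash
python3 -c "
from h import *
st()"
```

```text
t39.07 [ 562.4 -346.7   80.6] [ 3.1416e+00 -4.0000e-04 -1.5330e-01] F [-5.55  2.34 12.37] M [0.681 1.213 0.003] gap 0.699
```

Floor contact felt (12 N at TCP z 0.081) with the plate still held. Now release and retreat.

Emit:
send_rows(dp=[[0, 0, -1], [0, 0, -1], [0, 0, -1], [0, 0, -1], [0, 0, -1]], roll=[0, 0, 0, 0, 0], grip=[0.5, 0.5, 0.9, 1, 1])

```text
time_s: 39.48
tool_pos: [0.5625, -0.3462, 0.0791]
eef_rot: [-3.142, -0.0, -0.153]
ft_force: [-1.2, -1.2, 0.3]
finger_gap: 0.998
```

Emit:
send_rows(dp=[[0, 0, -1], [0, 0, -1], [0, 0, -8], [0, 0, -25], [0, 0, -50]], roll=[0, 0, 0, 0, 0], grip=[1, 1, 1, 1, 1])

```text
time_s: 39.9
tool_pos: [0.5608, -0.3452, 0.1276]
eef_rot: [-3.14, 0.005, -0.153]
ft_force: [0.5, 0.5, 0.1]
finger_gap: 1.0
```

Emit:
send_rows(dp=[[0, 0, -35], [0, 0, -70], [0, 0, -105], [0, 0, -140], [0, 0, -140]], roll=[0, 0, 0, 0, 0], grip=[1, 1, 1, 1, 1])

```text
time_s: 40.32
tool_pos: [0.566, -0.3489, 0.2789]
eef_rot: [3.137, -0.013, -0.153]
ft_force: [0.6, -1.3, 0.9]
finger_gap: 1.0
```

Emit:
send_rows(dp=[[0, 40, 0], [0, 80, 0], [0, 88, 0], [0, 88, 0], [0, 88, 0]], roll=[0, 0, 0, 0, 0], grip=[1, 1, 1, 1, 1])

```text
time_s: 40.73
tool_pos: [0.5482, -0.4343, 0.2691]
eef_rot: [-3.142, 0.001, -0.155]
ft_force: [0.1, 0.3, 0.2]
finger_gap: 1.001
```

```bash
python3 - <<'E'
from h import *
st();s=read_state();w=optics.camera("wrist")[:,:,::-1];cv2.imwrite("pics/end.png",w)
# predicted top-edge line (z=.13) of each slot centre, and dark-bar rows along the centre column
p=[.5667,-.3188,1.4214]
X=-.05+.02*np.arange(6);P=wproj(pl(p,np.c_[X,0*X,0*X+.13]),s).round(1);print("slot tops (u,v):",P.tolist())
u=int(P[:,0].mean())
g=w[:,u-25:u+25].mean(axis=(1,2));d=g<80
e=np.flatnonzero(np.diff(d.astype(int)));print("dark rows",(e[e<220]+1).tolist())
# per-bar ends
for a,b in zip((e+1)[::2],(e+1)[1::2]):
    if b<220 and 3<b-a<30:
        r=w[(a+b)//2].mean(axis=1);k=np.flatnonzero(r[u-60:u+60]<80)+u-60;print(a,b,"cols",k.min(),k.max())
E
```

```text
t40.73 [ 548.2 -434.3  269.1] [-3.1416e+00  5.0000e-04 -1.5540e-01] F [0.11 0.28 0.16] M [ 0.057 -0.06  -0.032] gap 1.001
slot tops (u,v): [[254.3, 103.2], [254.2, 82.1], [254.0, 61.1], [253.9, 40.4], [253.8, 20.3], [253.7, 0.8]]
dark rows [72, 82, 90, 99, 106]
72 82 cols 228 280Traceback (most recent call last):
  File "<stdin>", line 12, in <module>
    return umr_minimum(a, axis, None, out, keepdims, initial, where)
ValueError: zero-size array to reduction operation minimum which has no identity
```

```bash
python3 - <<'E'
import cv2,numpy as np
w=cv2.imread("pics/end.png").astype(int);c=w[:115,235:273].mean(axis=1);g=c.mean(1);gr=c[:,1]-c[:,2]
print("brightness",g.round().astype(int).tolist());print("green-red",gr.round().astype(int).tolist())
E
```

```text
brightness [42, 42, 41, 35, 31, 31, 31, 31, 40, 74, 77, 76, 75, 56, 61, 47, 43, 41, 42, 42, 43, 42, 37, 32, 31, 31, 36, 59, 75, 76, 70, 64, 55, 44, 43, 43, 43, 42, 42, 43, 43, 42, 38, 33, 31, 35, 57, 74, 73, 65, 50, 44, 43, 44, 46, 48, 49, 51, 44, 42, 43, 42, 40, 36, 33, 44, 71, 71, 53, 44, 45, 54, 76, 105, 108, 99, 97, 100, 101, 101, 100, 95, 61, 46, 46, 48, 49, 47, 54, 66, 78, 97, 99, 98, 98, 98, 97, 92, 81, 61, 52, 57, 59, 61, 62, 64, 89, 101, 99, 89, 85, 96, 114, 117, 113]
green-red [1, 1, 1, 1, 1, 1, 1, 1, 0, -2, -2, 0, 12, 14, 7, 16, 19, 10, 2, 1, 1, 1, 1, 1, 1, 1, 0, -1, -2, 0, 10, 9, 12, 19, 20, 20, 18, 10, 3, 2, 1, 1, 1, 1, 1, 1, -1, -1, 10, 11, 16, 19, 20, 19, 18, 18, 16, 8, 2, 1, 2, 1, 1, 1, 1, 1, 4, 10, 16, 19, 19, 16, 6, -1, -3, -2, -2, -2, -2, -2, -2, -2, -1, 2, 1, 2, 2, 2, 7, 15, 9, -1, -3, -3, -3, -2, -3, 0, 10, 10, 2, 2, 2, 2, 2, 1, -2, -2, -2, -2, -2, -2, -3, -3, -3]
```

The last picture shows a new dark bar in the empty slot at rows 82–88. That is where the shifted gap predicts an upright plate's top at z = 0.13. The neighbours' bars are where they were, so I'm handing in.

```bash
python3 -c "
from plant import job_done
print(job_done())"
```

```text
the job is handed in; nothing more can be done
None
```

I set the cassette on the grey sloping rest head up and let go. I then picked it up from there and lowered it upright into the empty rack slot until its foot touched the floor, let go, and handed the job in at about 41 s. No verdict was reported.

**How it went:**
- **Regrasps:** It took four pick-ups from the rest. The first three left the plate leaning (up to 0.19 rad) or too far off the pad centre to clear the neighbouring cassettes. I laid it back on the rest each time.
- **Hard press:** While laying it back the last time, the wrist force briefly reached about 65 N. That is under the 120 N wrist limit, and I think it was the plate pressed against the rest face.

**Last checks:**
- **Before lowering:** The wrist camera measured a tilt of about 0.01–0.02 rad and a yaw of about 0.01 rad. The plate was about 8 mm off the pad centre, on the roomier side of the slot.
- **Insertion:** It went in with no force above noise until the floor, felt at 12 N with the gripper still closed on it. I then opened the gripper and moved away.
- **Final picture:** The cassette's top sits at the expected place in the slot, about 2.5 mm off centre, matching the shifted ribs. The neighbours' tops are within about a pixel of where they were. I checked this by reading pixel values, because I had used up the allowed picture views.

**Where checks disagreed:** My fitted position of the rest did not quite match where the cassette sat on it or where its foot met the toe. The gap was mostly 5–10 mm and at most about 19 mm. For the first placing, only the loosest fit comes near the 20 mm allowed for step 1; the others leave clear margin.

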